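# Load the ROV jaw plates into the transit rack

## Task

Swing the rack's keeper bar well clear of the slots, about a quarter turn: its screw may be left- or right-handed, so try it and turn it the way it gives. Then stand every bronze jaw plate that lies on the bench on end (short edge down, long way up) in a slot of the rack, one to a slot, fully down and roughly centred across the comb, swing the keeper back over them fully closed, and leave the preload dial turned so that its pointer is on the index mark. Do not touch the coupler, the gear segment or the larger shaft collar; the small collar between the plates and the rack may be pushed aside.

Things in the scene. Friction and masses are not known exactly. Their poses are not given: they have to be found in the camera images.
- rack: Fixed transit rack, may stand turned. Origin: bench top under the middle of its white comb; x along, y across the 4 slots. Grey base plate x -35..35, y -95..175 mm, 10 mm high. Five dividers 30 mm wide in x, 15 mm thick, lean 25 deg with the upper ends to +y and reach 42 mm up the slot. Two lips 56 mm apart, tops 22 mm above the bench, run along y beside the comb. A post 50 x 50 mm, 86 mm high, at y = 145 mm carries the keeper.
- keeper (a joint): Keeper angle (rad): 0 = closed (as at the start), its bar over all slots along rack -y; positive is anticlockwise from above. Its screw is right- or left-handed and nothing shows which: at 0 it is hard on a stop in one sense and gives only in the other, to a stop at 1.6 (or -1.6). Friction 0.12 N m; stays where left. Bar 18 mm wide, 88 to 98 mm above the bench, reaching 180 mm from the axis.
- keeper_grip (a point): On the keeper's upright axis, 126 mm above the bench: middle of its black upright flat handle, 14 mm thick, 46 mm long, 32 mm high (108 to 140 mm above the bench), which turns with the bar. The point's y runs along the handle's length; the bar points to its -y.
- index_mark (a point): Index mark on the dial's white ring: a dark radial line; this point is 34 mm from the dial's axis, 30 mm above the bench. The ring does not turn but is set differently each time.
- pointer (a point): Tip of the preload dial's pointer, 34 mm from the dial's axis, level with the index mark. Turns with the dial. At the start it must go clockwise (from above) by 0.6 to 2.5 rad to reach the mark; no stop lies between.
- dial_grip (a point): On the dial's upright axis, 55.5 mm above the bench: middle of its black upright grip bar, 12 mm thick, 46 mm long, 26 mm high (39.5 to 65.5 mm above the bench), on a disc 52 mm across. The point's x runs along the bar; the pointer is to its -x. Friction 0.04 N m; stays where left. Fixed grey block below, 90 x 90 mm, 26 mm high.
- slot0 (a point): Middle of the floor of slot 0 (0 is nearest the post), 10 mm above the bench; axes as the rack's. The slot leans 25 deg, bottom to mouth along rack (0, sin25, cos25); 16 mm wide across, pitch 34 mm, closed in x only by the low lips. A plate at rest in it leans on the +y wall, its centre 19 mm to +y and 34 mm above this point, its top edge about 78 mm above the bench.
- slot1 (a point): Middle of the floor of slot 1 (0 is nearest the post), 10 mm above the bench; axes as the rack's. The slot leans 25 deg, bottom to mouth along rack (0, sin25, cos25); 16 mm wide across, pitch 34 mm, closed in x only by the low lips. A plate at rest in it leans on the +y wall, its centre 19 mm to +y and 34 mm above this point, its top edge about 78 mm above the bench.
- slot2 (a point): Middle of the floor of slot 2 (0 is nearest the post), 10 mm above the bench; axes as the rack's. The slot leans 25 deg, bottom to mouth along rack (0, sin25, cos25); 16 mm wide across, pitch 34 mm, closed in x only by the low lips. A plate at rest in it leans on the +y wall, its centre 19 mm to +y and 34 mm above this point, its top edge about 78 mm above the bench.
- slot3 (a point): Middle of the floor of slot 3 (0 is nearest the post), 10 mm above the bench; axes as the rack's. The slot leans 25 deg, bottom to mouth along rack (0, sin25, cos25); 16 mm wide across, pitch 34 mm, closed in x only by the low lips. A plate at rest in it leans on the +y wall, its centre 19 mm to +y and 34 mm above this point, its top edge about 78 mm above the bench.
- plate0_mid (a point): Bronze jaw plate, 70 mm long (its x) x 46 mm wide (its y) x 10 mm thick (its z), 0.2 kg, the same on both faces and both ways round; this is its centre, 5 mm above the bench while it lies flat. Three or four such plates are present; an absent one reads None throughout.
- plate1_mid (a point): Bronze jaw plate, 70 mm long (its x) x 46 mm wide (its y) x 10 mm thick (its z), 0.2 kg, the same on both faces and both ways round; this is its centre, 5 mm above the bench while it lies flat. Three or four such plates are present; an absent one reads None throughout.
- plate2_mid (a point): Bronze jaw plate, 70 mm long (its x) x 46 mm wide (its y) x 10 mm thick (its z), 0.2 kg, the same on both faces and both ways round; this is its centre, 5 mm above the bench while it lies flat. Three or four such plates are present; an absent one reads None throughout.
- plate3_mid (a point): Bronze jaw plate, 70 mm long (its x) x 46 mm wide (its y) x 10 mm thick (its z), 0.2 kg, the same on both faces and both ways round; this is its centre, 5 mm above the bench while it lies flat. Three or four such plates are present; an absent one reads None throughout.
- collar_big: Bystander, not to be touched: larger stainless shaft collar, a ring 48 mm across and 16 mm high; origin at its underside.
- coupler: Bystander, not to be touched: black hydraulic quick coupler lying on its side, 72 mm long (along its x), 32 mm thick; origin at its underside.
- gear: Bystander, not to be touched: worn bronze gear segment lying flat, about 70 mm long (along its y), 30 mm across and 12 mm high; origin at its underside.
- collar: Bystander: small stainless shaft collar, a ring 34 mm across and 14 mm high, between the plates and the rack; may be pushed aside; origin at its underside.
There are look-alikes about, which are no part of the job. Leave any blue or turquoise look-alike of the part that bears plate1_mid alone. What is shaped like the part that bears plate0_mid but green or red is not meant.

How it is judged (in metres and radians):
On the way, in this order (a step that is already met when the one before it is completed fails the run):
1. the keeper is turned clear of the slots, 1.2 rad or more ((value of joint keeper above 1.2 rad or value of joint keeper below -1.2 rad)), for 0.2 s.
2. every plate stands on end in the rack, fully down (x of plate0_mid in the frame of rack between -0.016 and 0.016 m and y of plate0_mid in the frame of rack between -0.046 and 0.086 m and z of plate0_mid in the frame of rack between 0.037 and 0.05 m and (angle between plate0_mid's own x axis and vertical below 0.68 rad or angle between plate0_mid's own x axis and vertical above 2.46 rad) and x of plate1_mid in the frame of rack between -0.016 and 0.016 m and y of plate1_mid in the frame of rack between -0.046 and 0.086 m and z of plate1_mid in the frame of rack between 0.037 and 0.05 m and (angle between plate1_mid's own x axis and vertical below 0.68 rad or angle between plate1_mid's own x axis and vertical above 2.46 rad) and x of plate2_mid in the frame of rack between -0.016 and 0.016 m and y of plate2_mid in the frame of rack between -0.046 and 0.086 m and z of plate2_mid in the frame of rack between 0.037 and 0.05 m and (angle between plate2_mid's own x axis and vertical below 0.68 rad or angle between plate2_mid's own x axis and vertical above 2.46 rad) and x of plate3_mid in the frame of rack between -0.016 and 0.016 m and y of plate3_mid in the frame of rack between -0.046 and 0.086 m and z of plate3_mid in the frame of rack between 0.037 and 0.05 m and (angle between plate3_mid's own x axis and vertical below 0.68 rad or angle between plate3_mid's own x axis and vertical above 2.46 rad)), for 0.2 s.
3. the keeper is closed again over the plates (value of joint keeper between -0.12 and 0.12 rad), for 0.2 s.
At the end, for the whole second after the job is handed in: Every present plate at rest on end in a slot: centre within 16 mm of the comb's middle (rack x), 37 to 50 mm up, long axis within 39 deg of upright; keeper within 0.12 rad of closed; pointer tip within 4 mm of the index mark seen from above (all of step 2 and all of step 3 and horizontal distance between pointer and index_mark below 0.004 m and linear speed of each of plate0, plate1, plate2, plate3 below 0.02 m/s); the robot touches nothing.
It fails at once if the robot touches the larger collar (contact force between any of the fingers, the arm and collar_big above 2 N).
It fails at once if the robot touches the coupler (contact force between any of the fingers, the arm and coupler above 2 N).
It fails at once if the robot touches the gear segment (contact force between any of the fingers, the arm and gear above 2 N).
Of plate0, plate1, plate2, plate3 only 3 to 4 are there at a start; the rules pass over those that are not, and their reading is None.
At some moment in a run one of plate0, plate1, plate2, plate3 may be knocked a few centimetres aside while the robot is not near it.
Once in a run the grip may slacken for a moment while it holds something.
It also fails if it takes over 210 s, if anything falls off the work surface, if the arm or the gripper's body presses on something with over 40 N, if the wrist force passes 120 N, or if a joint passes its speed limit or range.

## Robot

A 6-joint arm with a two-finger parallel gripper is mounted at the origin on the work surface. World frame = base frame: x ahead of the robot, y to its left, z up, the work surface at z = 0. Lengths are in mm, angles in rad, forces in N, time in s.
With the tool pointing down it reaches from about 275 to 725 mm from the base axis. Payload 5.6 kg.
Tool frame: the origin (TCP) lies midway between the tips of the shut fingers; the grasp point (between the pads) lies 19 mm behind it (r.pinch_z is the distance from the TCP to the grasp point, in mm); z points along the fingers, x is the direction in which the jaws open and shut, and the axes are right-handed (so a half turn about z gives the same grasp; the last joint's range is limited). The gripper opens to 85 mm and grips with 20 to 120 N. Pads are 22 mm wide; open, the fingers measure 114 mm over their backs; the gripper's body (76 mm by 85 mm) begins 54 mm behind the grasp point. The pads swing forward as they close: fully open they stand 13 mm farther back than shut.
Start: joints at [1.521, 0.255, 0.108, 0, -1.424, -0.285], TCP at [180.692, 519.465, 231.283] pointing down, gripper open.
Joint ranges: [-2.95, 2.95], [-1.21, 1.97], [-1.09, 1.5], [-2.87, 1.71], [-2.94, -0.07], [-3.05, 3.05]. Speed limits (rad/s): [2.57, 2.57, 3.14, 3.14, 3.14, 3.14].

## Interface

Orientations are given as a unit quaternion [x, y, z, w].
In Python, from station import state, snapshot, camera_params, job, r gives the robot as it stands.
- The arm moves only by the tool servo_tool, never from a script. Its argument "moves" is a list that holds one entry, the list of rows, each a list of 4 numbers: the shift along the world's x, y, z in cm, then the turn about the world's z in rad. A call has 1 to 5 rows; each row shifts and turns the commanded pose from where the row before left it; what a row does not reach is not made up. A row lasts 1/8 s, in which the tool goes at most 62.5 mm and 10.7 degrees, less where a joint would pass 70% of its speed; a pose out of reach is approached as far as the arm can. A call is refused whole if a number of a shift passes 6.25 or a number of a turn 0.188, either way. A call with a gripper value outside its range is refused whole. "hand" is the finger opening in cm, from 0 to 8.54, set as the call begins (left out, the last holds). The fingers move at their own pace and stop on an object; "grip_force" is the grip in N (left out, the last holds). Time passes only in rows, so rows that do not move let the fingers close. It gives the time, the measured TCP pose, the force and the opening at its end, in the units of the state.
- state(): the state, without advancing time (a new reading comes with each control period).
- snapshot(name): name is "scene" or "top" or "wrist"; returns the picture (384x512x3 uint8, red, green, blue); there is no depth.
- camera_params(name): a dict with "K" (3x3 intrinsics, pixels), "position" and "orientation" of the camera in the world; the wrist camera has in their place "hand_eye" (4x4, takes a point from camera to tool coordinates, whose origin is the TCP and whose axes are the tool frame's). Camera axes: x right, y down, z forward; pixel columns grow to the right and rows downward; lengths in mm; the calibration is good to about 2 mm. The wrist camera is an equidistant fisheye: a pixel r from the principal point sees the ray r / f radians off the axis. A picture is of the moment at which its call begins: read the wrist's pose just before it. camera_params takes no time and is no camera call.
- job.hand_in(): hands the job in, once; it reports no verdict.
The state is a dict: "time_s": time; "joints": joint angles; "dq": joint speeds; "joint_efforts": joint torques, N m; "ee_pos": TCP position; "tcp_rot": TCP orientation; "contact_force": force on the tool from outside, world axes, zero at the start; "wrist_torque": the same for the moment, N m; "finger_gap": finger opening in mm.
Only numpy, scipy, OpenCV 4.12 (cv2) and the standard library are available. Lean on these libraries where they do the work, as an engineer would, in place of code of your own. Each camera call takes 0.05 s, during which the arm holds its last target.

## Working session

There is one attempt and no reset: what is moved stays moved. The work goes in short steps, Python scripts to look and compute and a tool call to move; the robot and the scene stay as the last step left them, time stands still between calls to the robot, and variables do not carry over. Pictures are saved under pics/ and viewed, and the job is handed in when it is done.

Besides the shell and the picture viewer there is one more tool, called after ">>>" as name(argument=value, ...) on one line, values as JSON. servo_tool: Moves the arm, as the interface text tells. Its arguments: {"type":"object","properties":{"moves":{"type":"array"},"hand":{"type":"number"},"grip_force":{"type":"number"}},"required":["moves"]}

```bash
ls; mkdir -p pics; python3 - <<'E'
from station import state,snapshot,camera_params,r
import cv2
print(state())
for n in("scene","top","wrist"):
    im=snapshot(n); cv2.imwrite(f"pics/{n}0.png",im[:,:,::-1]); print(n,camera_params(n))
E
```

```text
pics
{'time_s': 0.0, 'joints': array([ 1.52063510e+00,  2.55766898e-01,  1.07004507e-01, -4.73685155e-04,
       -1.42392415e+00, -2.84569192e-01]), 'dq': array([ 0.00015243, -0.00020201, -0.00081752, -0.00027284, -0.00084392,
       -0.0001822 ]), 'joint_efforts': array([ 4.85266628e-04, -3.86630559e+01,  2.37938011e+01,  5.36482751e+00,
       -6.02974949e-03,  1.11332170e-06]), 'ee_pos': array([180.48068253, 519.01203101, 230.38546576]), 'tcp_rot': array([-5.79404396e-01,  8.15039629e-01, -5.96712141e-04, -7.69438533e-04]), 'contact_force': array([ 0.58044269,  0.09363866, -0.3069996 ]), 'wrist_torque': array([ 0.05285542, -0.01492832,  0.01864914]), 'finger_gap': 85.61941950736265}
scene {'K': array([[470.25860168,   0.        , 257.9108052 ],
       [  0.        , 470.25860168, 196.04459429],
       [  0.        ,   0.        ,   1.        ]]), 'position': array([1233.15235455,  279.85906798,  894.83939475]), 'orientation': array([ 0.56499027,  0.74136943, -0.2832665 , -0.22564897])}
top {'K': array([[427.57600958,   0.        , 258.47596572],
       [  0.        , 427.57600958, 189.10172988],
       [  0.        ,   0.        ,   1.        ]]), 'position': array([ 479.18352481,  100.88630997, 1315.9023862 ]), 'orientation': array([ 0.70953396, -0.70384577,  0.02626627, -0.0217433 ])}
wrist {'K': array([[297.31863964,   0.        , 255.54915426],
       [  0.        , 297.31863964, 190.8844727 ],
       [  0.        ,   0.        ,   1.        ]]), 'hand_eye': array([[ 9.99997407e-01, -9.54276388e-04,  2.06761514e-03,
         1.97769935e-01],
       [ 3.44979653e-04,  9.60964890e-01,  2.76670129e-01,
        -6.83697000e+01],
       [-2.25092532e-03, -2.76668698e-01,  9.60962728e-01,
        -1.42768801e+02],
       [ 0.00000000e+00,  0.00000000e+00,  0.00000000e+00,
         1.00000000e+00]])}
```

View pics/scene0.png

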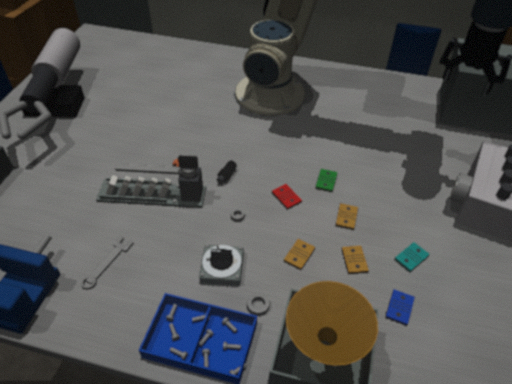

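View pics/top0.png

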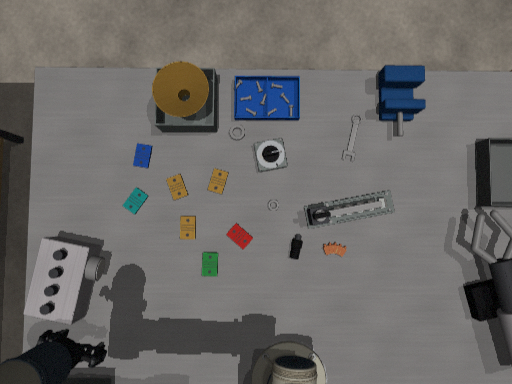

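View pics/wrist0.png

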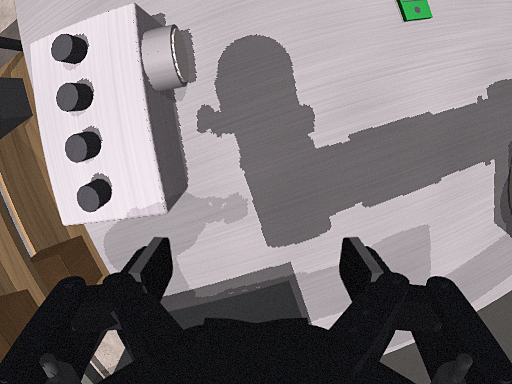

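```bash
cat > h.py <<'E'
import numpy as np, cv2
from scipy.spatial.transform import Rotation as R
from station import state,snapshot,camera_params
def cam(n,s=None):
    c=camera_params(n)
    if n!="wrist": return c['K'],R.from_quat(c['orientation']).as_matrix(),np.array(c['position'])
    s=s or state(); T=R.from_quat(s['tcp_rot']).as_matrix(); H=c['hand_eye']
    return c['K'],T@H[:3,:3],T@H[:3,3]+s['ee_pos']
def cast(n,uv,z,s=None):
    K,Rm,p=cam(n,s); uv=np.atleast_2d(uv).astype(float)
    d=(uv-K[:2,2])/K[0,0]
    if n=="wrist":
        th=np.linalg.norm(d,axis=1)+1e-9; d=np.c_[d/th[:,None]*np.sin(th)[:,None],np.cos(th)]
    else: d=np.c_[d,np.ones(len(d))]
    w=d@Rm.T; t=(z-p[2])/w[:,2]; return p+w*t[:,None]
def proj(n,P,s=None):
    K,Rm,p=cam(n,s); c=(np.atleast_2d(P)-p)@Rm
    if n=="wrist":
        rr=np.linalg.norm(c[:,:2],axis=1)+1e-9; th=np.arctan2(rr,c[:,2]); d=c[:,:2]/rr[:,None]*th[:,None]
    else: d=c[:,:2]/c[:,2:]
    return d*K[0,0]+K[:2,2]
def grab(n,name=None):
    s=state(); im=snapshot(n)[:,:,::-1].copy()
    if name: cv2.imwrite(f"pics/{name}.png",im)
    return im,s
def crop(im,x0,y0,x1,y1,k,name):
    cv2.imwrite(f"pics/{name}.png",cv2.resize(im[y0:y1,x0:x1],None,fx=k,fy=k,interpolation=cv2.INTER_CUBIC))
def yaw(s):
    m=R.from_quat(s['tcp_rot']).as_matrix(); return np.arctan2(m[1,0],m[0,0])
def info(s=None):
    s=s or state(); print('t',round(s['time_s'],2),'tcp',s['ee_pos'].round(1),'jawyaw',round(yaw(s),3),'F',s['contact_force'].round(1),'T',s['wrist_torque'].round(2),'gap',round(s['finger_gap'],1),'q6',s['joints'][5].round(2))
E
python3 - <<'E'
from h import *
im=cv2.imread('pics/top0.png')
crop(im,225,130,405,265,4,'topz1'); crop(im,120,130,260,285,4,'topz2')
hsv=cv2.cvtColor(im,cv2.COLOR_BGR2HSV)
m=cv2.inRange(hsv,(10,120,90),(25,255,255))
for c in cv2.findContours(m,0,2)[0]:
    if cv2.contourArea(c)<60: continue
    print(cv2.minAreaRect(c))
    b=cv2.boxPoints(cv2.minAreaRect(c)); w=cast('top',b,10); ctr=w.mean(0)
    e=[w[1]-w[0],w[2]-w[1]]; L=[np.linalg.norm(x) for x in e]; l=e[int(np.argmax(L))]
    print(ctr.round(1),np.round(L,1),'longaxis yaw',np.arctan2(l[1],l[0]).round(3))
info()
E
```

```text
((334.40863037109375, 248.7791748046875), (21.445362091064453, 11.613269805908203), 4.085616588592529)
[ 388.4 -139.1   10. ] [35.  65.2] longaxis yaw -1.634
((187.0, 227.0), (22.0, 14.0), 90.0)
[450.8 309.2  10. ] [42.6 66.6] longaxis yaw -3.124
((176.52919006347656, 186.5802764892578), (22.469606399536133, 14.780386924743652), 70.01689147949219)
[573.7 343.6  10. ] [45.1 69.2] longaxis yaw -2.776
((217.55047607421875, 180.6651611328125), (14.846308708190918, 22.413137435913086), 16.699243545532227)
[593.  218.4  10. ] [68.8 45.6] longaxis yaw -0.275
((180.0, 89.0), (54.0, 56.0), 90.0)
[878.1 339.1  10. ] [174.5 171. ] longaxis yaw -1.56
t 0.15 tcp [180.6 519.1 230.6] jawyaw -1.906 F [-0.1  0.5  0.2] T [ 0.1  -0.02 -0.01] gap 85.5 q6 -0.28
```

View pics/topz1.png

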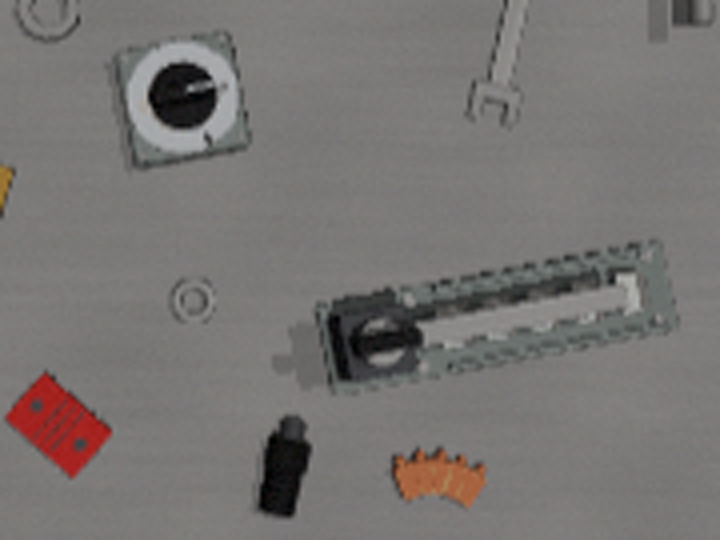

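View pics/topz2.png

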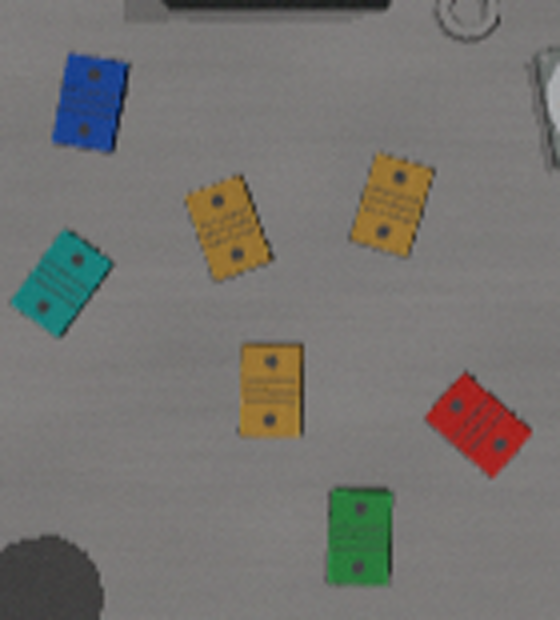

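```bash
python3 - <<'E'
from h import *
f=lambda p:(225+p[0]/4-.4,130+p[1]/4-.4)
c=[f(p) for p in[(318,300),(658,240),(680,328),(335,392)]]
w=cast('top',c,10); print(w.round(1))
ax=(w[0]+w[3]-w[1]-w[2])/2; n=ax/np.linalg.norm(ax); print(np.linalg.norm(ax),np.linalg.norm(w[0]-w[3]),'y axis',n,'yaw x',np.arctan2(-n[0],n[1]))
mid=w.mean(0); print('mid',mid,'origin',mid-40*n,'post',mid+105*n)
print('handle ctr',cast('top',[f((390,338))],140),'coupler',cast('top',[f((285,465)),f((290,418)),f((280,515))],16).round(0))
print('dial ring ctr',cast('top',[f((183,95))],30),'ptr',cast('top',[f((225,87))],30),'idx',cast('top',[f((208,140))],30),'disc',cast('top',[f((183,95))],60))
print('collar',cast('top',[f((192,300))],14),'big',cast('top',[f((48,8))],16),'gear',388,-139)
E
```

```text
[[ 521.7  -46.9   10. ]
 [ 569.8 -307.8   10. ]
 [ 502.5 -323.8   10. ]
 [ 451.8  -59.9   10. ]]
266.98652305502185 71.11975350558824 y axis [-0.18512563  0.98271486  0.        ] yaw x 0.18619969948275117
mid [ 511.47197146 -184.60046194   10.        ] origin [ 518.87699662 -223.90905645   10.        ] post [492.03378042 -81.41540135  10.        ]
handle ctr [[491.77753034 -81.72598905 140.        ]] coupler [[397. -21.  16.]
 [432. -25.  16.]
 [359. -18.  16.]]
dial ring ctr [[675.62845235  57.84433564  30.        ]] ptr [[682.02616596  26.02132707  30.        ]] idx [[641.46772338  38.71797377  30.        ]] disc [[671.04540788  58.84850146  60.        ]]
collar [[520.81907994  49.52188542  14.        ]] big [[744.25277612 161.55167625  16.        ]] gear 388 -139
```

>>> servo_tool(moves=[[[2.5,-5,1,-0.08],[2.5,-5,1,-0.08],[2.5,-5,1,-0.08],[2.5,-5,1,-0.08],[2.5,-5,1,-0.08]]])

```text
time_s: 0.78
ee_pos: [306.0, 267.6, 281.5]
tcp_rot: [-0.405, 0.914, 0.0, 0.0]
contact_force: [0.2, 1.4, 0.0]
finger_gap: 85.9
```

>>> servo_tool(moves=[[[2.5,-5,1,-0.08],[2.5,-5,0,-0.08],[2.5,-5,0,-0.08],[2.5,-5,0,-0.08],[2.5,-5,0,-0.08]]])

```text
time_s: 1.4
ee_pos: [431.0, 17.7, 291.2]
tcp_rot: [-0.215, 0.977, 0.0, 0.0]
contact_force: [1.4, 1.0, -0.1]
finger_gap: 85.2
```

>>> servo_tool(moves=[[[2.5,-5,0,-0.08],[2.5,-5,0,-0.08],[1,-5,0,-0.08],[0,-5,0,0],[0,0,0,0]]])

```text
time_s: 2.02
ee_pos: [490.2, -183.3, 290.3]
tcp_rot: [-0.096, 0.995, 0.0, -0.001]
contact_force: [0.5, 0.0, -0.3]
finger_gap: 85.4
```

```bash
python3 - <<'E'
from h import *
im,s=grab('wrist','w1'); info(s)
import numpy as np
O=np.array([518.9,-223.9,0]);a=.186
for n,p in dict(post=(0,145,126),c1=(-35,-95,10),c2=(35,-95,10),c3=(35,175,10),c4=(-35,175,10)).items():
    P=O+np.array([p[0]*np.cos(a)-p[1]*np.sin(a),p[0]*np.sin(a)+p[1]*np.cos(a),p[2]]); q=proj('wrist',P,s)[0]; print(n,P,q)
    cv2.circle(im,(int(q[0]),int(q[1])),2,(0,0,255),-1)
cv2.imwrite('pics/w1b.png',im)
E
```

```text
t 2.02 tcp [ 490.2 -183.3  290.3] jawyaw -2.95 F [ 0.5  0.  -0.3] T [ 0.12 -0.04 -0.02] gap 85.4 q6 0.25
post [492.08524024 -81.40098716 126.        ] [235.34067107 257.79452533]
c1 [ 502.07197743 -323.73395042   10.        ] [264.17901075  58.98084   ]
c2 [ 570.86460432 -310.78889399   10.        ] [214.26392641  59.48192583]
c3 [520.93367236 -45.44590457  10.        ] [217.82900976 238.69746939]
c4 [452.14104547 -58.390961    10.        ] [262.36147311 239.06584766]
```

View pics/w1b.png

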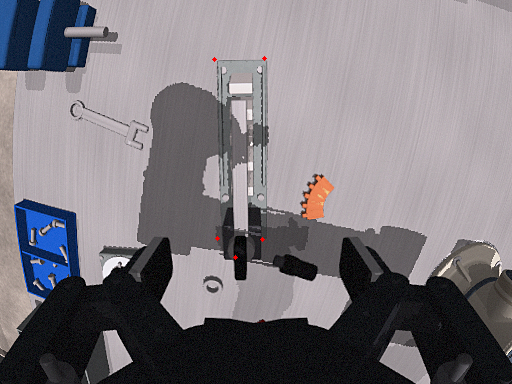

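```bash
python3 - <<'E'
from h import *
im=cv2.imread('pics/w1.png'); crop(im,190,45,330,295,3,'w1z')
E
```

```text
(no output)
```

View pics/w1z.png

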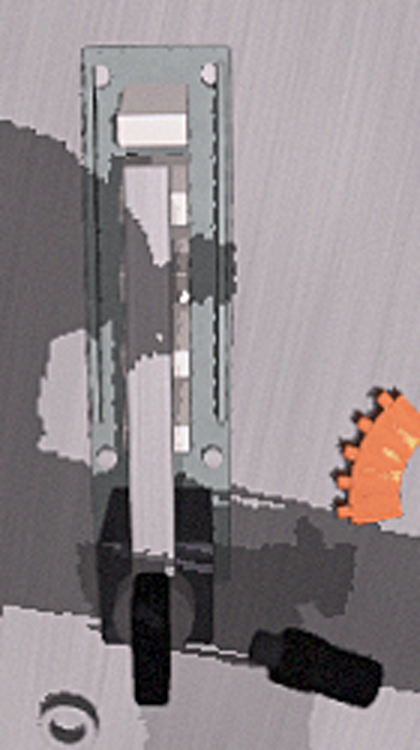

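```bash
python3 - <<'E'
from h import *
from scipy.optimize import least_squares
s=dict(ee_pos=np.array([490.2,-183.3,290.3]),tcp_rot=R.from_euler('z',0).as_quat())
# rebuild tcp_rot from yaw -2.95 pointing down
m=np.array([[np.cos(-2.95),np.sin(-2.95),0],[np.sin(-2.95),-np.cos(-2.95),0],[0,0,-1]]); s['tcp_rot']=R.from_matrix(m).as_quat()
f=lambda p:np.array((190+p[0]/3-.33,45+p[1]/3-.33))
W=lambda o,p:np.array([o[0]+p[0]*np.cos(o[2])-p[1]*np.sin(o[2]),o[1]+p[0]*np.sin(o[2])+p[1]*np.cos(o[2]),p[2]])
obs=[((35,-95,10),f((82,47)),1,1),((-35,-95,10),f((230,47)),1,1),
 ((-35,120,10),f((232,540)),1,0),((0,30,98),f((150,440)),1,0),((0,-35,98),f((147,165)),1,1),((0,-30,98),f((148,200)),1,0),((0,100,98),f((151,560)),1,0),
 ((0,122,140),f((150,575)),1,1),((0,168,140),f((151,704)),1,1)]
def res(o):
    out=[]
    for p,q,a,b in obs:
        d=proj('wrist',W(o,p),s)[0]-q
        if a: out.append(d[0])
        if b: out.append(d[1])
    return out
r=least_squares(res,[518,-224,.186],x_scale=[1,1,.01],loss='soft_l1'); print(r.x,np.round(res(r.x),1)); print('post',W(r.x,(0,145,126)))
E
```

```text
[ 5.14862355e+02 -2.24422396e+02  1.95881302e-01] [-0.1 -0.5  0.5 -1.3 -0.3 -0.3  0.  -0.8 -0.3  0.5 -0.4  9.5  0.3  1.5]
post [486.64085119 -82.19530076 126.        ]
```

>>> servo_tool(moves=[[[-0.1,5,-4,0],[-0.3,5.1,-4,0],[0,0,-4,0],[0,0,0,0]]], hand=5)

```text
time_s: 2.58
ee_pos: [484.6, -81.3, 171.4]
tcp_rot: [-0.099, 0.995, 0.0, -0.003]
contact_force: [0.3, -0.7, 0.8]
finger_gap: 49.6
```

```bash
python3 - <<'E'
from h import *
im,s=grab('wrist','w2'); info(s)
E
```

```text
t 2.58 tcp [484.6 -81.3 171.4] jawyaw -2.943 F [ 0.3 -0.7  0.8] T [-0.05 -0.    0.03] gap 49.6 q6 0.05
```

View pics/w2.png

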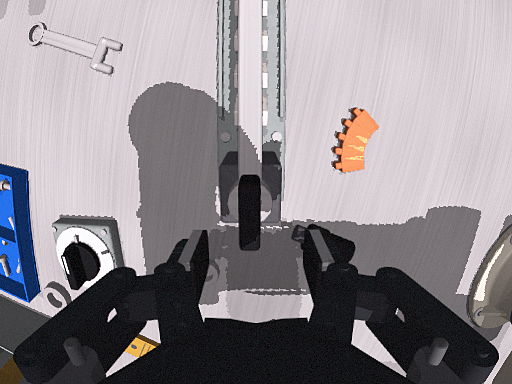

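>>> servo_tool(moves=[[[0.2,-0.1,-2,0],[0,0,-2,0],[0,0,-1.8,0],[0,0,0,0]]])

```text
time_s: 3.12
ee_pos: [489.3, -83.9, 116.7]
tcp_rot: [-0.098, 0.995, -0.0, 0.0]
contact_force: [-1.2, -0.2, 0.6]
finger_gap: 49.9
```

>>> servo_tool(moves=[[[0,0,0,0],[0,0,0,0],[0,0,0,0],[0,0,0,0]]], hand=0, grip_force=40)

```text
time_s: 3.62
ee_pos: [489.2, -83.8, 117.3]
tcp_rot: [-0.098, 0.995, -0.0, 0.001]
contact_force: [-2.5, -0.0, 5.5]
finger_gap: 13.1
```

```bash
python3 - <<'E'
from h import *
info()
E
```

```text
t 3.62 tcp [489.2 -83.8 117.3] jawyaw -2.945 F [-2.5 -0.   5.5] T [0.13 0.96 0.01] gap 13.1 q6 0.05
```

>>> servo_tool(moves=[[[0,0,0,0.1],[0,0,0,0.1],[0,0,0,0]]])

```text
time_s: 4.0
ee_pos: [489.7, -83.7, 117.2]
tcp_rot: [-0.197, 0.98, -0.0, 0.001]
contact_force: [-1.6, 1.5, 6.2]
finger_gap: 13.5
```

```bash
python3 - <<'E'
from h import *
info()
E
```

```text
t 4.0 tcp [489.7 -83.7 117.2] jawyaw -2.745 F [-1.6  1.5  6.2] T [0.38 0.57 0.2 ] gap 13.5 q6 0.25
```

```bash
python3 - <<'E'
from h import *
im,s=grab('wrist','w3')
E
```

```text
(no output)
```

View pics/w3.png

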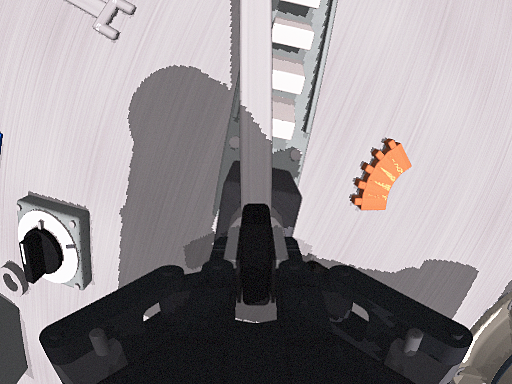

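>>> servo_tool(moves=[[[0,0,0,0.16],[0,0,0,0.16],[0,0,0,0.16],[0,0,0,0.16],[0,0,0,0]]])

```text
time_s: 4.68
ee_pos: [490.7, -82.8, 117.2]
tcp_rot: [-0.494, 0.869, -0.001, 0.002]
contact_force: [1.7, 4.7, 5.0]
finger_gap: 12.8
```

>>> servo_tool(moves=[[[0,0,0,0.16],[0,0,0,0.16],[0,0,0,0.16],[0,0,0,0.12],[0,0,0,0]]])

```text
time_s: 5.3
ee_pos: [491.1, -81.5, 117.3]
tcp_rot: [0.729, -0.685, 0.001, -0.003]
contact_force: [1.5, 9.8, 7.2]
finger_gap: 13.2
```

```bash
python3 - <<'E'
from h import *
info();grab('wrist','w4')
E
```

```text
t 5.3 tcp [491.1 -81.5 117.3] jawyaw -1.508 F [1.5 9.8 7.2] T [ 3.42 -0.39  0.07] gap 13.2 q6 1.49
```

View pics/w4.png

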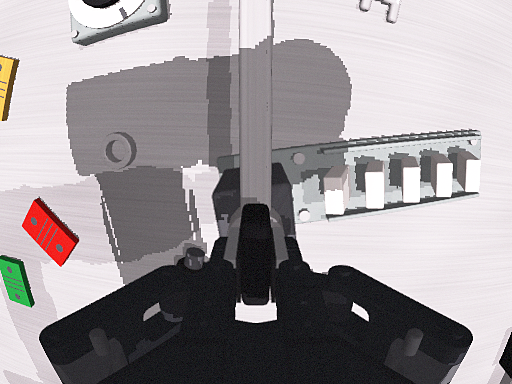

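>>> servo_tool(moves=[[[0,0,0,0],[0,0,0,0],[0,0,3,0],[0,0,5,0],[0,0,5,0]]], hand=5)

```text
time_s: 5.98
ee_pos: [488.1, -84.2, 246.7]
tcp_rot: [0.729, -0.684, -0.0, 0.001]
contact_force: [1.6, -0.3, -0.4]
finger_gap: 50.1
```

>>> servo_tool(moves=[[[3,2,3,-0.1],[3,2,2,-0.1],[3,2,0,-0.1],[2,1,0,0],[0,0,0,0]]])

```text
time_s: 6.6
ee_pos: [599.3, -13.3, 293.8]
tcp_rot: [-0.619, 0.785, 0.001, -0.001]
contact_force: [-0.8, -0.7, -0.4]
finger_gap: 50.3
```

```bash
python3 - <<'E'
from h import *
info();grab('wrist','w5')
E
```

```text
t 6.6 tcp [599.3 -13.3 293.8] jawyaw -1.807 F [-0.8 -0.7 -0.4] T [0.   0.03 0.  ] gap 50.3 q6 1.1
```

View pics/w5.png

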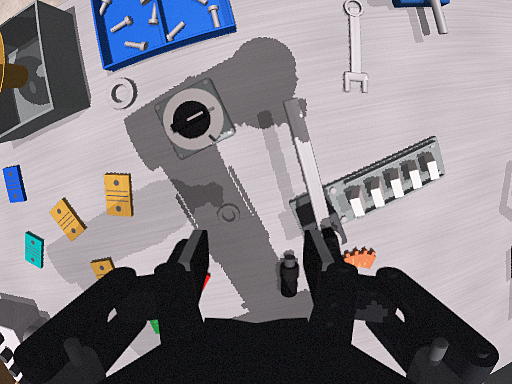

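```bash
python3 - <<'E'
from h import *
im=cv2.imread('pics/w5.png'); crop(im,145,65,245,170,5,'w5a'); crop(im,270,90,450,250,4,'w5b')
E
```

```text
(no output)
```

View pics/w5a.png

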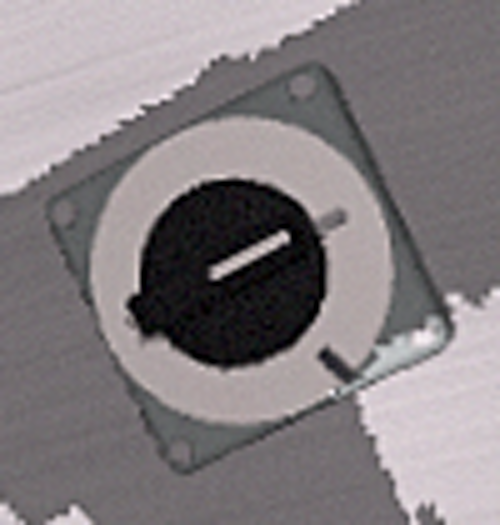

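View pics/w5b.png

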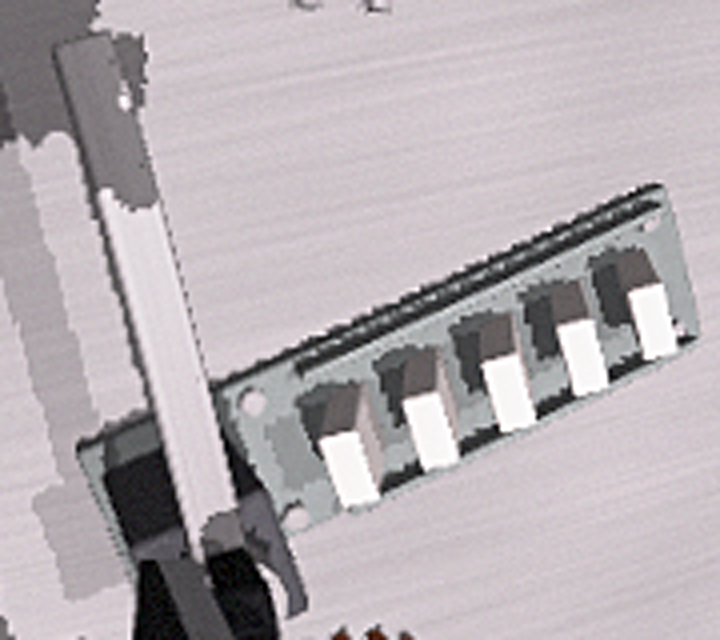

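```bash
python3 - <<'E'
from h import *
s=dict(ee_pos=np.array([599.3,-13.3,293.8])); y=-1.807
s['tcp_rot']=R.from_matrix(np.array([[np.cos(y),np.sin(y),0],[np.sin(y),-np.cos(y),0],[0,0,-1]])).as_quat()
f=lambda p:(145+p[0]/5-.4,65+p[1]/5-.4)
C=lambda p,z:cast('wrist',[f(p)],z,s)[0]
c=C((241,270),30); p=C((340,218),30); i=C((337,363),30)
for n,q in(('ptr',p),('idx',i)): print(n,q.round(1),np.linalg.norm((q-c)[:2]).round(1),np.arctan2(*(q-c)[1::-1]).round(3))
print('c',c.round(1),'block', np.mean([C(q,26) for q in((60,212),(315,70),(445,330),(185,465))],0).round(1),'disc',C((233,272),38).round(1))
a=C((212,272),65.5);b=C((290,237),65.5); print('stripe',a.round(1),b.round(1),np.arctan2(*(b-a)[1::-1]))
for q in((392,262),(90,275),(240,115),(245,425)): print(np.linalg.norm((C(q,30)-c)[:2]))
g=lambda p:(270+p[0]/4-.4,90+p[1]/4-.4)
D=lambda p,z:cast('wrist',[g(p)],z,s)[0]
print('base corners',[D(q,10).round(1) for q in((662,186),(700,340),(80,445))])
# comb divider top
a=.196
E
```

```text
ptr [679.   26.6  30. ] 31.0 -1.356
idx [640.5  37.5  30. ] 37.3 -2.597
c [672.4  56.9  30. ] block [672.3  55.8  26. ] disc [672.3  57.4  38. ]
stripe [673.3  56.7  65.5] [676.5  35.1  65.5] -1.423843286895878
41.997236394068835
43.78629974850297
43.050016499702245
43.38687969403313
base corners [array([ 567.7, -307.9,   10. ]), array([ 498.4, -321.8,   10. ]), array([518.6, -47.9,  10. ])]
```

>>> servo_tool(moves=[[[3,3,0,-0.18],[3,3,0,-0.18],[1.3,1,-3,-0.18],[0,0,-4,-0.18],[0,0,-4,-0.18]]])

```text
time_s: 7.28
ee_pos: [671.3, 55.7, 184.9]
tcp_rot: [-0.213, 0.977, -0.0, 0.0]
contact_force: [0.4, 0.2, -0.3]
finger_gap: 49.8
```

>>> servo_tool(moves=[[[0,0,0,-0.18],[0,0,0,-0.08],[0,0,0,0],[0,0,0,0]]])

```text
time_s: 7.78
ee_pos: [671.6, 55.9, 186.1]
tcp_rot: [-0.088, 0.996, -0.0, 0.0]
contact_force: [-0.7, 0.1, -0.3]
finger_gap: 50.1
```

```bash
python3 - <<'E'
from h import *
info();grab('wrist','w6')
E
```

```text
t 7.78 tcp [671.6  55.9 186.1] jawyaw -2.965 F [-0.7  0.1 -0.3] T [ 0.06 -0.01 -0.03] gap 50.1 q6 -0.14
```

View pics/w6.png

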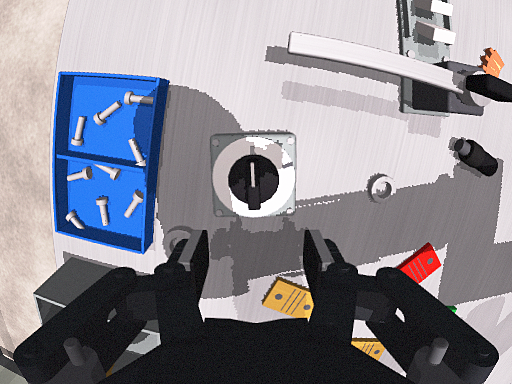

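>>> servo_tool(moves=[[[0.1,0.1,-4,0],[0,0,-4,0],[0,0,-4,0],[0,0,-2.1,0],[0,0,0,0]]])

```text
time_s: 8.45
ee_pos: [671.4, 57.0, 42.8]
tcp_rot: [-0.088, 0.996, -0.0, -0.002]
contact_force: [-0.4, -0.3, 0.1]
finger_gap: 49.8
```

>>> servo_tool(moves=[[[0,0,0,0],[0,0,0,0],[0,0,0,0],[0,0,0,0]]], hand=0, grip_force=40)

```text
time_s: 8.95
ee_pos: [673.9, 57.5, 46.5]
tcp_rot: [-0.088, 0.996, 0.0, 0.002]
contact_force: [-0.1, 0.3, 6.6]
finger_gap: 11.0
```

```bash
python3 - <<'E'
from h import *
info();im,_=grab('wrist','w7');crop(im,150,100,350,300,3,'w7z')
E
```

```text
t 8.95 tcp [673.9  57.5  46.5] jawyaw -2.965 F [-0.1  0.3  6.6] T [0.11 0.11 0.  ] gap 11.0 q6 -0.14
```

View pics/w7z.png

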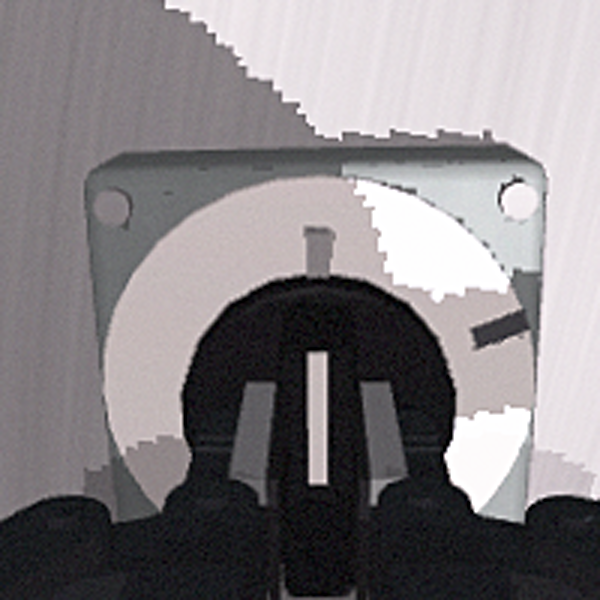

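```bash
python3 - <<'E'
from h import *
s=dict(ee_pos=np.array([673.9,57.5,46.5])); y=-2.965
s['tcp_rot']=R.from_matrix(np.array([[np.cos(y),np.sin(y),0],[np.sin(y),-np.cos(y),0],[0,0,-1]])).as_quat()
C=lambda p,z:cast('wrist',[(150+p[0]/3-.33,100+p[1]/3-.33)],z,s)[0]
ring=np.array([C(q,30)[:2] for q in((105,370),(535,370),(320,177),(170,250),(475,255),(120,310),(520,300))])
A=np.c_[2*ring,np.ones(len(ring))]; x=np.linalg.lstsq(A,(ring**2).sum(1),rcond=None)[0]; print('c',x[:2],np.sqrt(x[2]+x[0]**2+x[1]**2))
for c in(x[:2],np.array([673,57.2])):
  for n,q in dict(p1=(318,270),p2=(319,230),i1=(476,338),i2=(526,321)).items():
    d=C(q,30)[:2]-c; print(n,np.linalg.norm(d).round(1),np.arctan2(d[1],d[0]).round(3))
E
```

```text
c [671.29561835  58.69250984] 42.38156191173055
p1 26.2 -1.373
p2 33.8 -1.383
i1 32.4 -2.564
i2 42.6 -2.579
p1 24.5 -1.429
p2 32.1 -1.427
i1 33.0 -2.63
i2 43.3 -2.63
```

>>> servo_tool(moves=[[[0,0,0,-0.17],[0,0,0,-0.17],[0,0,0,-0.17],[0,0,0,-0.17],[0,0,0,0]]])

```text
time_s: 9.62
ee_pos: [673.6, 57.6, 46.5]
tcp_rot: [0.25, 0.968, 0.0, 0.001]
contact_force: [-1.4, 0.6, 7.0]
finger_gap: 10.9
```

>>> servo_tool(moves=[[[0,0,0,-0.17],[0,0,0,-0.17],[0,0,0,-0.17],[0,0,0,0],[0,0,0,0]]])

```text
time_s: 10.25
ee_pos: [673.4, 57.8, 46.5]
tcp_rot: [0.485, 0.874, 0.001, 0.001]
contact_force: [-1.9, 0.5, 7.4]
finger_gap: 10.8
```

```bash
python3 - <<'E'
from h import *
info();im,_=grab('wrist','w8');crop(im,150,100,350,300,3,'w8z')
E
```

```text
t 10.25 tcp [673.4  57.8  46.5] jawyaw 2.128 F [-1.9  0.5  7.4] T [ 0.42  0.8  -0.02] gap 10.8 q6 -1.33
```

View pics/w8z.png

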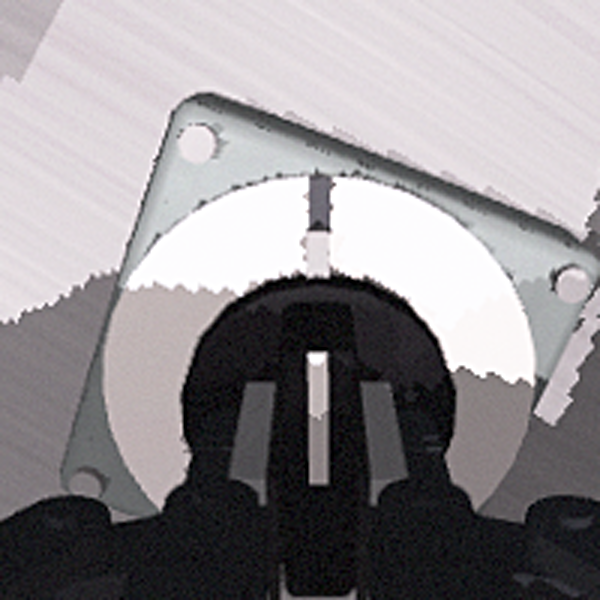

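>>> servo_tool(moves=[[[0,0,0,0],[0,0,0,0],[0,0,3,0],[0,0,5,0],[0,0,5,0]]], hand=6.5)

```text
time_s: 10.92
ee_pos: [672.4, 57.2, 175.5]
tcp_rot: [0.486, 0.874, -0.001, -0.0]
contact_force: [0.9, 1.2, 0.6]
finger_gap: 64.9
```

>>> servo_tool(moves=[[[0,0,4,0.18],[-2,3,2,0.18],[-2,4,0,0.18],[-2,4,0,0.18],[-2,4,0,0.18]]])

```text
time_s: 11.55
ee_pos: [592.0, 208.4, 234.4]
tcp_rot: [0.054, 0.999, -0.0, -0.0]
contact_force: [-0.3, -0.2, -0.4]
finger_gap: 65.0
```

>>> servo_tool(moves=[[[0,0,0,0.18],[0,0,0,0.18],[0,0,0,0.18],[0,0,0,0.18],[0,0,0,0.18]]])

```text
time_s: 12.18
ee_pos: [592.7, 207.3, 234.2]
tcp_rot: [-0.386, 0.923, 0.0, -0.0]
contact_force: [-0.1, 0.1, 0.2]
finger_gap: 64.8
```

>>> servo_tool(moves=[[[0,0,0,0.18],[0,0,0,0.18],[0,0,0,0.15],[0,0,0,0],[0,0,0,0]]])

```text
time_s: 12.8
ee_pos: [592.8, 207.3, 234.5]
tcp_rot: [-0.602, 0.798, 0.0, -0.0]
contact_force: [0.0, 0.4, 0.5]
finger_gap: 64.7
```

```bash
cat > plates.py <<'E'
from h import *
import sys
name=sys.argv[1]; cammode=sys.argv[2] if len(sys.argv)>2 else 'wrist'
im,s=grab(cammode,name); info(s)
hsv=cv2.cvtColor(im,cv2.COLOR_BGR2HSV)
m=cv2.inRange(hsv,(12,110,70),(25,255,255)); m=cv2.morphologyEx(m,cv2.MORPH_CLOSE,np.ones((5,5)))
for c in cv2.findContours(m,0,2)[0]:
    if cv2.contourArea(c)<80: continue
    pts=cast(cammode,c[:,0,:],10,s)[:,:2]
    r=cv2.minAreaRect(pts.astype(np.float32)); b=cv2.boxPoints(r)
    e=[b[1]-b[0],b[2]-b[1]]; L=[np.linalg.norm(x) for x in e]; l=e[int(np.argmax(L))]; ya=np.arctan2(l[1],l[0])
    y0=(ya+np.pi)%np.pi
    print('px',c[:,0].mean(0).round(0),'ctr',np.round(r[0],1),np.round(L,1),'long yaw',y0.round(3),'jaw',round((y0+np.pi/2+np.pi)%(2*np.pi)-np.pi,3),round((y0-np.pi/2),3))
    print('   grip(15 off):',(np.array(r[0])-15*np.array([np.cos(y0),np.sin(y0)])).round(1),'jaw',round((y0+np.pi/2+np.pi)%(2*np.pi)-np.pi,3),' | ',(np.array(r[0])+15*np.array([np.cos(y0),np.sin(y0)])).round(1),'jaw',round(y0-np.pi/2,3))
E
python3 plates.py w9
```

```text
t 12.8 tcp [592.8 207.3 234.5] jawyaw -1.849 F [0.  0.4 0.5] T [ 0.02  0.01 -0.05] gap 64.7 q6 0.71
px [ 10. 345.] ctr [294.  966.5] [426.   83.5] long yaw 2.276 jaw -2.437 0.705
   grip(15 off): [303.7 955. ] jaw -2.437  |  [284.3 977.9] jaw 0.705
px [215. 274.] ctr [449.3 308.1] [73.2 46.1] long yaw 3.13 jaw -1.583 1.559
   grip(15 off): [464.3 308. ] jaw -1.583  |  [434.3 308.3] jaw 1.559
px [167. 203.] ctr [572.2 342.1] [48.7 69.5] long yaw 0.367 jaw 1.938 -1.203
   grip(15 off): [558.2 336.7] jaw 1.938  |  [586.2 347.5] jaw -1.203
px [254. 175.] ctr [590.5 218.2] [69.7 45.6] long yaw 2.844 jaw -1.868 1.273
   grip(15 off): [604.8 213.8] jaw -1.868  |  [576.1 222.6] jaw 1.273
px [57. 40.] ctr [881.6 446.4] [ 96.6 267.7] long yaw 1.024 jaw 2.595 -0.547
   grip(15 off): [873.8 433.6] jaw 2.595  |  [889.4 459.2] jaw -0.547
```

View pics/w9.png

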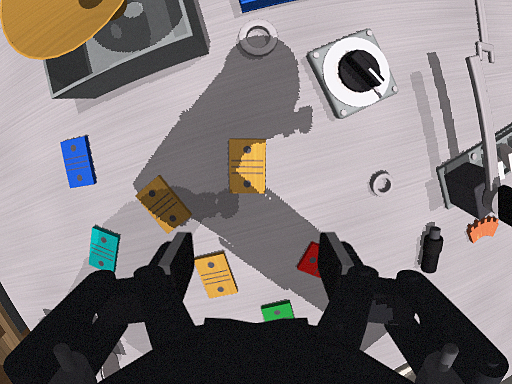

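>>> servo_tool(moves=[[[1.2,0.65,-5,-0.02],[0,0,-5,0],[0,0,-5,0],[0,0,-5,0],[0,0,0,0]]])

```text
time_s: 13.48
ee_pos: [601.9, 212.3, 30.6]
tcp_rot: [-0.595, 0.804, 0.001, -0.005]
contact_force: [0.2, 1.1, 1.1]
finger_gap: 64.5
```

```bash
python3 - <<'E'
from h import *
info();grab('wrist','w10')
E
```

```text
t 13.47 tcp [601.9 212.3  30.6] jawyaw -1.867 F [0.2 1.1 1.1] T [ 0.   -0.05 -0.03] gap 64.5 q6 0.69
```

View pics/w10.png

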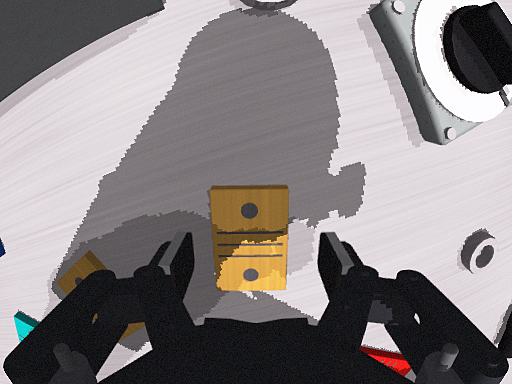

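>>> servo_tool(moves=[[[0.1,0.05,-1.5,0],[0,0,-1,0],[0,0,-0.4,0],[0,0,0,0]]])

```text
time_s: 14.02
ee_pos: [605.8, 214.4, 5.7]
tcp_rot: [-0.596, 0.803, -0.0, -0.0]
contact_force: [-0.5, -0.2, 0.2]
finger_gap: 65.0
```

```bash
python3 - <<'E'
from h import *
info();grab('wrist','w11')
E
```

```text
t 14.03 tcp [605.8 214.4   5.7] jawyaw -1.866 F [-0.5 -0.2  0.2] T [0.02 0.03 0.01] gap 65.0 q6 0.69
```

View pics/w11.png

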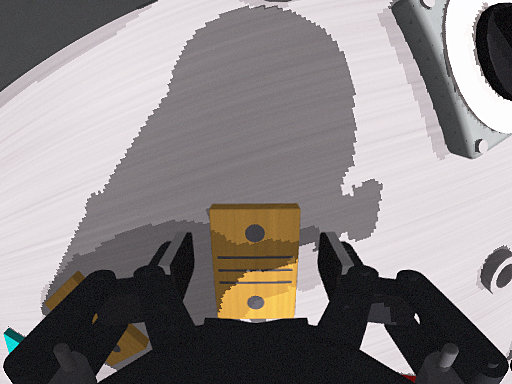

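>>> servo_tool(moves=[[[0,0,-0.4,0],[0,0,0,0],[0,0,0,0]]])

```text
time_s: 14.45
ee_pos: [605.9, 214.4, 1.8]
tcp_rot: [-0.596, 0.803, -0.0, 0.0]
contact_force: [-0.3, -0.4, 0.5]
finger_gap: 65.1
```

>>> servo_tool(moves=[[[0,0,0,0],[0,0,0,0],[0,0,0,0],[0,0,0,0]]], hand=0, grip_force=30)

```text
time_s: 14.95
ee_pos: [606.1, 214.5, 2.1]
tcp_rot: [-0.596, 0.803, -0.0, 0.0]
contact_force: [-0.4, 0.5, 3.4]
finger_gap: 44.8
```

>>> servo_tool(moves=[[[0,0,1,0],[0,0,2,0],[0,0,3,0],[0,0,0,0]]])

```text
time_s: 15.45
ee_pos: [607.4, 215.1, 64.5]
tcp_rot: [-0.596, 0.803, -0.0, 0.003]
contact_force: [0.2, 0.0, -1.7]
finger_gap: 44.7
```

```bash
python3 - <<'E'
from h import *
info();grab('wrist','w12')
E
```

```text
t 15.45 tcp [607.4 215.1  64.5] jawyaw -1.865 F [ 0.2  0.  -1.7] T [ 0.01 -0.05  0.02] gap 44.7 q6 0.69
```

View pics/w12.png

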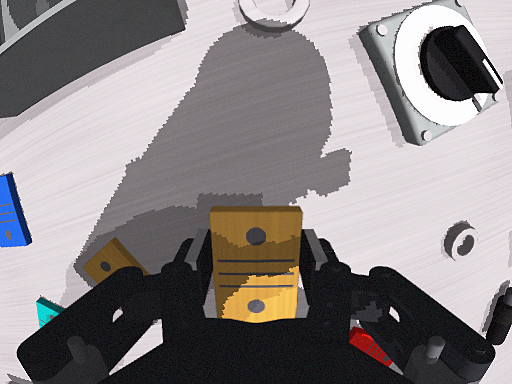

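>>> servo_tool(moves=[[[0,0,5,0],[-0.8,-4,5,-0.12],[-0.8,-5,3,-0.12],[-0.8,-5,2,-0.12],[-0.8,-5,0,-0.12]]])

```text
time_s: 16.12
ee_pos: [573.9, 24.3, 210.8]
tcp_rot: [-0.386, 0.923, -0.0, 0.001]
contact_force: [1.3, -0.5, -2.9]
finger_gap: 44.8
```

>>> servo_tool(moves=[[[-0.8,-5,0,-0.12],[-0.8,-5,0,-0.12],[-0.8,-5,0,-0.12],[-0.8,-5,0,-0.12],[-0.8,-5,0,-0.12]]])

```text
time_s: 16.75
ee_pos: [532.9, -225.6, 208.5]
tcp_rot: [-0.096, 0.995, 0.001, -0.001]
contact_force: [1.4, -0.5, -2.7]
finger_gap: 44.7
```

>>> servo_tool(moves=[[[-0.8,-5,0,0],[0,-4,0,0],[0,0,0,0],[0,0,0,0]]])

```text
time_s: 17.25
ee_pos: [525.6, -313.9, 208.7]
tcp_rot: [-0.098, 0.995, 0.001, -0.001]
contact_force: [-0.1, -0.4, -2.0]
finger_gap: 44.6
```

```bash
python3 - <<'E'
from h import *
info();grab('wrist','w13');im,_=grab('scene','s13');crop(im,60,100,300,240,3,'s13z')
E
```

```text
t 17.25 tcp [ 525.6 -313.9  208.7] jawyaw -2.946 F [-0.1 -0.4 -2. ] T [-0.02  0.03 -0.03] gap 44.6 q6 0.48
```

View pics/w13.png

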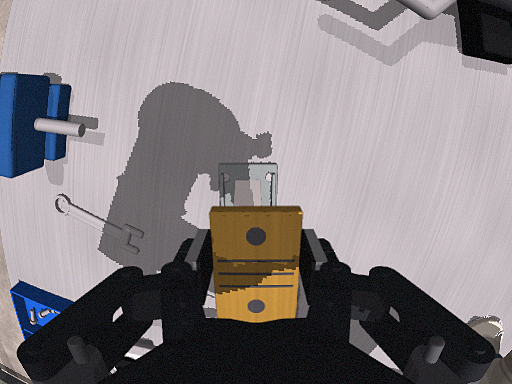

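View pics/s13z.png

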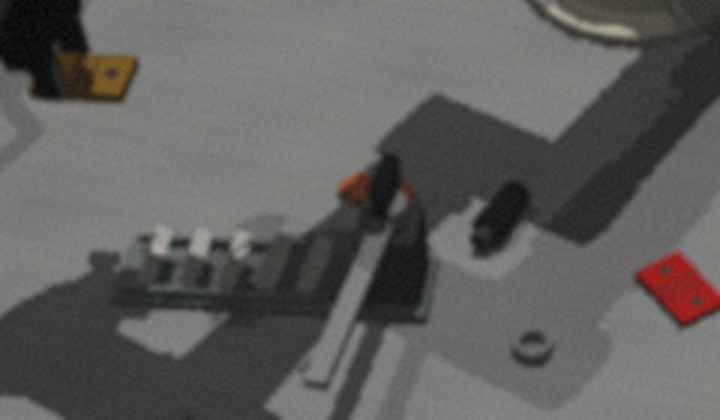

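```bash
python3 - <<'E'
from h import *
im=cv2.imread('pics/w13.png'); crop(im,200,150,300,215,6,'w13z')
E
```

```text
(no output)
```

View pics/w13z.png

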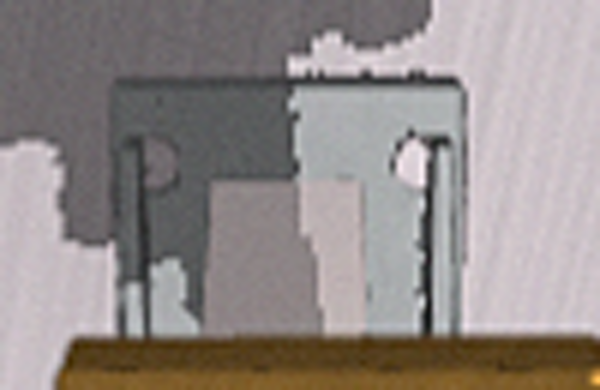

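```bash
python3 - <<'E'
from h import *
s=state(); info(s)
C=lambda p,z:cast('wrist',[(200+p[0]/6-.42,150+p[1]/6-.42)],z,s)[0]
l,r_=C((113,80),10),C((463,80),10); print(l,r_,np.linalg.norm(l-r_),np.arctan2(*(l-r_)[1::-1]))
a=.196;ex=np.array([np.cos(a),np.sin(a)]);ey=np.array([-ex[1],ex[0]])
m=((l+r_)/2)[:2]; O=m+95*ey; print('O',O)
print('tcp in rack',(s['ee_pos'][:2]-O)@ex,(s['ee_pos'][:2]-O)@ey)
for q,z in(((210,182),10),((363,182),10),((145,140),22),((432,140),22),((125,137),22),((455,137),22)):
    d=C(q,z)[:2]-O; print(q,d@ex,d@ey)
E
```

```text
t 17.35 tcp [ 526.1 -313.3  209.6] jawyaw -2.945 F [ 1.1  0.2 -1.7] T [ 0.01 -0.02 -0.03] gap 44.8 q6 0.48
[ 567.68061422 -310.87865405   10.        ] [ 500.50312694 -324.10077716   10.        ] 68.46633724985627 0.1943395897901199
O [ 515.59085945 -224.30864142]
tcp in rack -7.079912178105502 -89.36484232463756
(210, 182) 15.481389180986525 -74.41735897254577
(363, 182) -14.783031151668684 -74.39197819146723
(145, 140) 26.92289048506758 -85.63389767286989
(432, 140) -27.615485007472095 -85.57091102711087
(125, 137) 30.742352594573973 -86.23682277308255
(455, 137) -31.98250231954589 -86.16503607179642
```

>>> servo_tool(moves=[[[0.7,0.15,-4,0],[0,0,-4,0],[0,0,-4,0],[0,0,-3,0],[0,0,0,0]]])

```text
time_s: 17.98
ee_pos: [531.5, -311.1, 57.8]
tcp_rot: [-0.098, 0.995, 0.001, -0.003]
contact_force: [-1.4, 0.3, -2.1]
finger_gap: 45.0
```

```bash
cat > rk.py <<'E'
from h import *
import sys
O=np.array([515.6,-224.3]);a=.195
ex=np.array([np.cos(a),np.sin(a)]);ey=np.array([-ex[1],ex[0]])
s=state(); info(s); d=s['ee_pos'][:2]-O; print('rack xy',(d@ex).round(1),(d@ey).round(1),'z',s['ee_pos'][2].round(1))
if len(sys.argv)>1:
    im,_=grab('wrist',sys.argv[1])
E
python3 rk.py w14
```

```text
t 17.98 tcp [ 531.5 -311.1   57.8] jawyaw -2.944 F [-1.4  0.3 -2.1] T [-0.04 -0.03  0.01] gap 45.0 q6 0.47
rack xy -1.2 -88.3 z 57.8
```

View pics/w14.png

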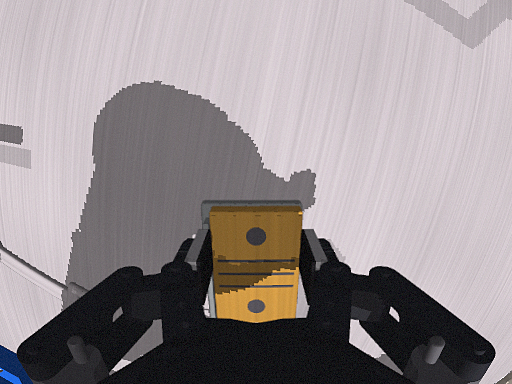

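>>> servo_tool(moves=[[[0.05,-0.3,-0.5,0],[0,0,-0.5,0],[0,0,-0.5,0],[0,0,-0.5,0],[0,0,0,0]]])

```text
time_s: 18.65
ee_pos: [535.2, -318.0, 42.4]
tcp_rot: [-0.098, 0.995, -0.002, 0.002]
contact_force: [0.6, -5.3, 4.6]
finger_gap: 44.5
```

```bash
python3 rk.py w15
```

```text
t 18.65 tcp [ 535.2 -318.    42.4] jawyaw -2.945 F [ 0.6 -5.3  4.6] T [-1.72 -0.09  0.04] gap 44.5 q6 0.48
rack xy 1.1 -95.7 z 42.4
```

View pics/w15.png

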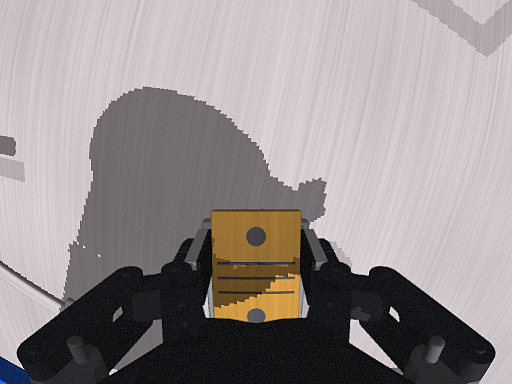

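>>> servo_tool(moves=[[[-0.05,0.2,-0.5,0],[-0.05,0.3,-0.5,0],[-0.05,0.3,-0.4,0],[0,0,0,0]]])

```text
time_s: 19.2
ee_pos: [534.2, -311.5, 28.8]
tcp_rot: [-0.098, 0.995, -0.003, 0.002]
contact_force: [1.2, -11.0, 3.0]
finger_gap: 44.9
```

```bash
python3 rk.py w16
```

```text
t 19.2 tcp [ 534.2 -311.5   28.8] jawyaw -2.945 F [  1.2 -11.    3. ] T [-3.6  -0.37  0.06] gap 44.9 q6 0.47
rack xy 1.4 -89.1 z 28.8
```

View pics/w16.png

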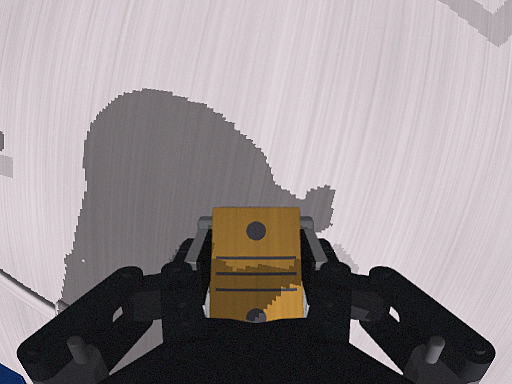

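>>> servo_tool(moves=[[[-0.1,0.4,0,0],[-0.1,0.4,0,0],[-0.1,0.4,0,0],[-0.1,0.4,0,0],[0,0,0,0]]])

```text
time_s: 19.88
ee_pos: [533.4, -300.1, 32.6]
tcp_rot: [-0.099, 0.995, -0.008, 0.006]
contact_force: [3.0, -23.3, 10.3]
finger_gap: 44.9
```

```bash
python3 rk.py w17
```

```text
t 19.88 tcp [ 533.4 -300.1   32.6] jawyaw -2.943 F [  3.  -23.3  10.3] T [-7.9  -0.87  0.01] gap 44.9 q6 0.44
rack xy 2.8 -77.8 z 32.6
```

View pics/w17.png

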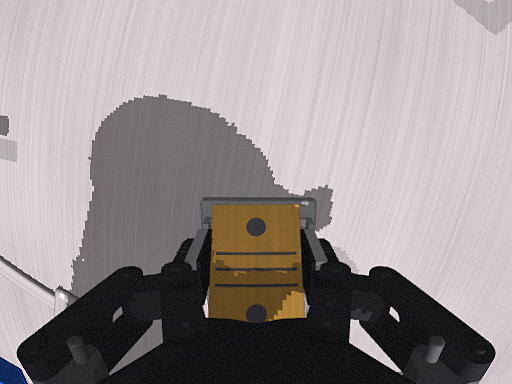

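```bash
cat > tilt.py <<'E'
from h import *
import sys
# tilt of the held plate from the image of its two long edges (46 mm apart): 3D in tool frame
def tilt(im,W=46.):
    hsv=cv2.cvtColor(im,cv2.COLOR_BGR2HSV)
    m=cv2.inRange(hsv,(10,90,40),(28,255,255)); m=cv2.morphologyEx(m,cv2.MORPH_CLOSE,np.ones((7,7)))
    n,lab,st,_=cv2.connectedComponentsWithStats(m)
    sel=[i for i in range(1,n) if st[i][0]<256<st[i][0]+st[i][2] and st[i][4]>1500]
    i=max(sel,key=lambda k:st[k][4]); m=(lab==i)
    c=camera_params('wrist');K=c['K'];H=c['hand_eye']
    P=[]
    y0,y1=st[i][1],st[i][1]+st[i][3]
    for v in range(y0+6,y1-6):
        xs=np.where(m[v])[0]; 
        if len(xs)<60: continue
        uv=np.array([[xs[0]-.5,v],[xs[-1]+.5,v]]); d=(uv-K[:2,2])/K[0,0]
        th=np.linalg.norm(d,axis=1); d=np.c_[d/th[:,None]*np.sin(th)[:,None],np.cos(th)]
        # scale so that the two rays at same y,z are W apart
        d=d/d[:,2:]; t=W/(d[1,0]-d[0,0]); P.append(d.mean(0)*t)
    P=np.array(P); T=P@H[:3,:3].T+H[:3,3]
    k=np.polyfit(T[:,1],T[:,2],1); print('rows',y0,y1,'tool y range',T[0,1].round(1),T[-1,1].round(1),'z at ends',np.polyval(k,T[[0,-1],1]).round(1),'tilt deg (tail up +)',np.degrees(np.arctan(-k[0])).round(1),'x mid',T[:,0].mean().round(1))
if __name__=='__main__':
    for n in sys.argv[1:]: tilt(cv2.imread(f'pics/{n}.png'))
E
python3 tilt.py w12 w14 w15 w16 w17
```

```text
rows 206 323 tool y range -19.3 45.1 z at ends [-5.8 -6.2] tilt deg (tail up +) 0.4 x mid 1.7
rows 206 323 tool y range -19.8 45.1 z at ends [-5.8 -6.7] tilt deg (tail up +) 0.7 x mid 1.7
rows 210 323 tool y range -15.7 37.0 z at ends [ -2.3 -16.8] tilt deg (tail up +) 15.3 x mid 1.7
rows 207 322 tool y range -15.9 27.4 z at ends [  3.5 -28.2] tilt deg (tail up +) 36.2 x mid 1.7
rows 204 322 tool y range -16.8 24.3 z at ends [  5.1 -31.1] tilt deg (tail up +) 41.4 x mid 1.8
```

>>> servo_tool(moves=[[[0,0,-0.2,0],[-0.05,0.2,-0.2,0],[-0.05,0.2,0,0],[0,0,0,0]]], grip_force=20)

```text
time_s: 20.42
ee_pos: [533.1, -297.9, 29.7]
tcp_rot: [-0.099, 0.995, -0.009, 0.006]
contact_force: [1.9, -29.6, 11.3]
finger_gap: 44.8
```

```bash
python3 rk.py w18; python3 tilt.py w18
```

```text
t 20.43 tcp [ 533.1 -297.9   29.7] jawyaw -2.942 F [  1.9 -29.6  11.3] T [-9.94 -0.73  0.  ] gap 44.8 q6 0.44
rack xy 2.9 -75.6 z 29.7
rows 204 323 tool y range -16.8 21.0 z at ends [  6.3 -35.1] tilt deg (tail up +) 47.6 x mid 1.8
```

>>> servo_tool(moves=[[[0,0,0.3,0],[-0.07,0.35,0,0],[-0.07,0.35,0,0],[0,0,0,0]]])

```text
time_s: 20.98
ee_pos: [533.1, -293.9, 34.0]
tcp_rot: [-0.1, 0.995, -0.012, 0.007]
contact_force: [3.7, -39.8, 11.0]
finger_gap: 44.9
```

```bash
python3 rk.py w19; python3 tilt.py w19
```

```text
t 20.98 tcp [ 533.1 -293.9   34. ] jawyaw -2.941 F [  3.7 -39.8  11. ] T [-13.68  -1.25  -0.08] gap 44.9 q6 0.42
rack xy 3.7 -71.7 z 34.0
rows 204 323 tool y range -16.8 21.0 z at ends [  5.4 -34.7] tilt deg (tail up +) 46.7 x mid 1.7
```

>>> servo_tool(moves=[[[0,0,-0.2,0],[0,0,-0.2,0],[0,0,0,0]]])

```text
time_s: 21.4
ee_pos: [533.1, -293.6, 33.0]
tcp_rot: [-0.1, 0.995, -0.012, 0.008]
contact_force: [-3.9, -32.5, 30.4]
finger_gap: 44.6
```

```bash
python3 rk.py w20; python3 tilt.py w20;  python3 -c "
from h import *
im,_=grab('scene','s20');crop(im,60,120,260,240,4,'s20z')"
```

```text
t 21.4 tcp [ 533.1 -293.6   33. ] jawyaw -2.94 F [ -3.9 -32.5  30.4] T [-10.99   1.26  -0.09] gap 44.6 q6 0.42
rack xy 3.7 -71.4 z 33.0
rows 204 323 tool y range -16.8 20.1 z at ends [  5.8 -35.3] tilt deg (tail up +) 48.1 x mid 1.7
```

View pics/s20z.png

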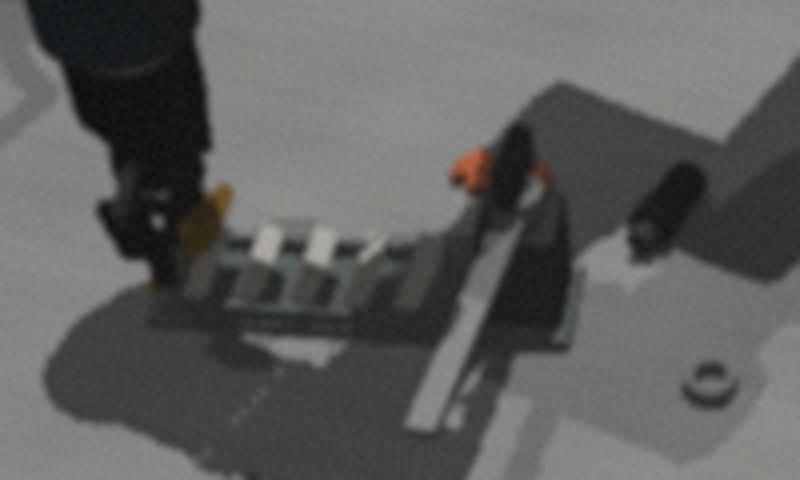

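View pics/w20.png

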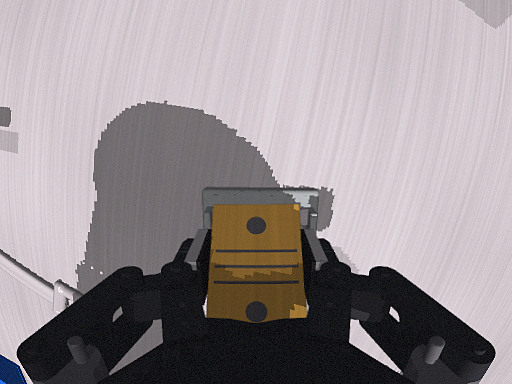

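>>> servo_tool(moves=[[[0.2,-0.8,0.3,0],[0.4,-2,1,0],[0.5,-2.5,1,0],[0.4,-2,0,0],[0,0,0,0]]], grip_force=30)

```text
time_s: 22.12
ee_pos: [540.4, -354.7, 43.7]
tcp_rot: [-0.097, 0.995, 0.0, -0.0]
contact_force: [-0.4, 0.1, -2.4]
finger_gap: 44.9
```

```bash
python3 rk.py w21; python3 tilt.py w21
```

```text
t 22.12 tcp [ 540.4 -354.7   43.7] jawyaw -2.948 F [-0.4  0.1 -2.4] T [ 0.05 -0.04  0.01] gap 44.9 q6 0.53
rack xy -0.9 -132.7 z 43.7
rows 204 323 tool y range -16.2 20.1 z at ends [  5.8 -33.9] tilt deg (tail up +) 47.6 x mid 1.7
```

>>> servo_tool(moves=[[[0.4,-2,0,0],[0.3,-1.5,-1,0],[0,0,-1,0],[0,0,-0.3,0],[0,0,0,0]]])

```text
time_s: 22.8
ee_pos: [547.4, -388.2, 20.6]
tcp_rot: [-0.098, 0.995, 0.0, -0.0]
contact_force: [0.7, 0.6, -1.7]
finger_gap: 44.8
```

```bash
python3 rk.py
```

```text
t 22.8 tcp [ 547.4 -388.2   20.6] jawyaw -2.945 F [ 0.7  0.6 -1.7] T [-0.04 -0.   -0.03] gap 44.8 q6 0.58
rack xy -0.6 -167.0 z 20.6
```

>>> servo_tool(moves=[[[0,0,-0.3,0],[0,0,0,0]]])

```text
time_s: 23.05
ee_pos: [547.7, -388.6, 18.2]
tcp_rot: [-0.098, 0.995, 0.0, -0.0]
contact_force: [-0.2, -0.4, -2.3]
finger_gap: 45.0
```

>>> servo_tool(moves=[[[0,0,0,0],[0,0,0,0],[0,0,0,0]]], hand=6.5)

```text
time_s: 23.42
ee_pos: [547.9, -389.0, 18.5]
tcp_rot: [-0.098, 0.995, -0.0, 0.0]
contact_force: [-1.1, 0.4, 0.2]
finger_gap: 65.0
```

>>> servo_tool(moves=[[[0,0,2,0],[0,0,4,0],[0,0,0,0]]])

```text
time_s: 23.8
ee_pos: [549.9, -390.3, 82.6]
tcp_rot: [-0.098, 0.995, -0.002, 0.003]
contact_force: [-0.2, -0.6, 1.2]
finger_gap: 64.9
```

```bash
python3 plates.py w22
```

```text
t 23.8 tcp [ 549.9 -390.3   82.6] jawyaw -2.945 F [-0.2 -0.6  1.2] T [ 0.    0.   -0.08] gap 64.9 q6 0.58
px [260. 230.] ctr [ 541.6 -367.5] [70.9 45.5] long yaw 1.759 jaw -2.954 0.188
   grip(15 off): [ 544.4 -382.3] jaw -2.954  |  [ 538.8 -352.8] jaw 0.188
```

View pics/w22.png

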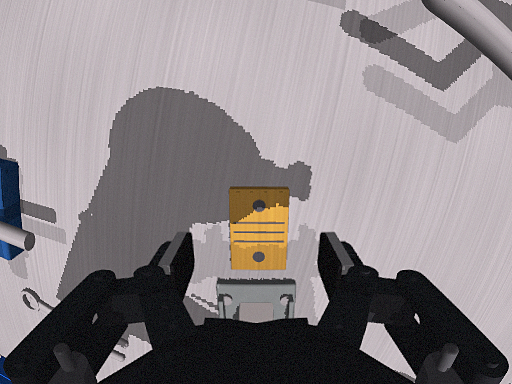

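>>> servo_tool(moves=[[[-0.3,-0.4,-4,0],[0,0,-3,0],[0,0,-1,0],[0,0,0,0]]])

```text
time_s: 24.35
ee_pos: [544.4, -392.7, -2.4]
tcp_rot: [-0.098, 0.995, 0.0, -0.001]
contact_force: [0.1, 0.3, 0.6]
finger_gap: 65.1
```

```bash
python3 rk.py w23
```

```text
t 24.35 tcp [ 544.4 -392.7   -2.4] jawyaw -2.945 F [0.1 0.3 0.6] T [-0.01 -0.05 -0.01] gap 65.1 q6 0.59
rack xy -4.4 -170.8 z -2.4
```

View pics/w23.png

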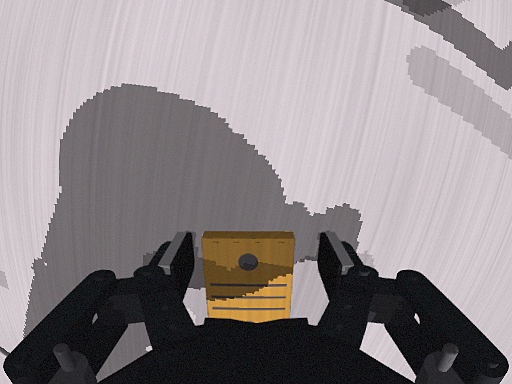

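>>> servo_tool(moves=[[[0.2,-0.1,0.4,0],[0,0,0,0]]])

```text
time_s: 24.65
ee_pos: [547.8, -394.4, 3.9]
tcp_rot: [-0.098, 0.995, -0.001, 0.001]
contact_force: [-0.5, -0.2, 1.4]
finger_gap: 65.1
```

>>> servo_tool(moves=[[[0,0,0,0],[0,0,0,0],[0,0,0,0],[0,0,0,0]]], hand=0, grip_force=30)

```text
time_s: 25.15
ee_pos: [547.2, -394.0, 3.1]
tcp_rot: [-0.098, 0.995, -0.0, 0.001]
contact_force: [0.2, 1.7, 5.6]
finger_gap: 44.8
```

>>> servo_tool(moves=[[[0,0,2,0],[0,0,4,0],[0,0,0,0]]])

```text
time_s: 25.52
ee_pos: [548.3, -395.0, 65.3]
tcp_rot: [-0.098, 0.995, -0.002, 0.002]
contact_force: [0.1, 0.2, -1.5]
finger_gap: 44.7
```

```bash
python3 rk.py w24; python3 tilt.py w24
```

```text
t 25.52 tcp [ 548.3 -395.    65.3] jawyaw -2.945 F [ 0.1  0.2 -1.5] T [-0.09 -0.07  0.02] gap 44.7 q6 0.59
rack xy -0.9 -173.8 z 65.3
rows 229 323 tool y range -5.1 46.6 z at ends [-3.3 -5.9] tilt deg (tail up +) 2.9 x mid 1.4
```

View pics/w24.png

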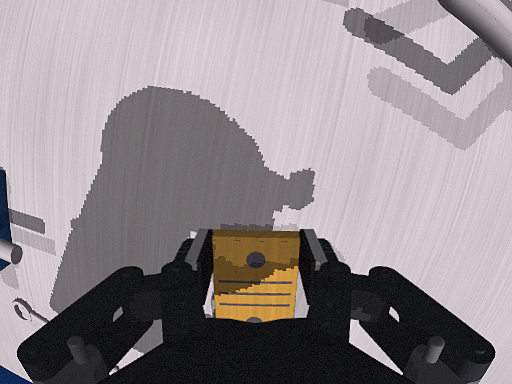

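>>> servo_tool(moves=[[[-0.6,3.6,0,0],[-0.7,3.6,0,0],[0,0,-1,0],[0,0,-0.6,0],[0,0,0,0]]], grip_force=20)

```text
time_s: 26.2
ee_pos: [533.6, -322.3, 45.5]
tcp_rot: [-0.098, 0.995, 0.0, -0.0]
contact_force: [0.4, 0.2, 2.8]
finger_gap: 44.7
```

>>> servo_tool(moves=[[[0,0,-0.6,0],[0,0,-0.6,0],[0,0,-0.6,0],[0,0,-0.5,0],[0,0,0,0]]])

```text
time_s: 26.82
ee_pos: [533.6, -322.3, 22.6]
tcp_rot: [-0.098, 0.995, -0.0, -0.0]
contact_force: [1.1, -3.6, 0.7]
finger_gap: 44.7
```

```bash
python3 rk.py w25; python3 tilt.py w25
```

```text
t 26.82 tcp [ 533.6 -322.3   22.6] jawyaw -2.946 F [ 1.1 -3.6  0.7] T [-1.16 -0.31 -0.07] gap 44.7 q6 0.49
rack xy -1.3 -99.6 z 22.6
rows 243 323 tool y range 3.4 28.9 z at ends [ -1.3 -28.9] tilt deg (tail up +) 47.3 x mid 1.6
```

>>> servo_tool(moves=[[[0,0.5,0.3,0],[-0.1,0.6,0,0],[-0.1,0.6,0,0],[-0.1,0.6,0,0],[0,0,0,0]]])

```text
time_s: 27.5
ee_pos: [532.1, -303.0, 28.3]
tcp_rot: [-0.099, 0.995, -0.004, 0.001]
contact_force: [1.1, -14.5, 2.9]
finger_gap: 44.7
```

```bash
python3 rk.py w26; python3 tilt.py w26
```

```text
t 27.5 tcp [ 532.1 -303.    28.3] jawyaw -2.944 F [  1.1 -14.5   2.9] T [-4.97 -0.47  0.04] gap 44.7 q6 0.45
rack xy 0.9 -80.4 z 28.3
rows 237 323 tool y range 0.4 21.9 z at ends [ -0.6 -34.1] tilt deg (tail up +) 57.3 x mid 1.7
```

>>> servo_tool(moves=[[[-0.05,0.3,-0.15,0],[-0.05,0.3,-0.15,0],[-0.05,0.3,0,0],[0,0,0,0]]])

```text
time_s: 28.05
ee_pos: [531.7, -299.6, 27.4]
tcp_rot: [-0.099, 0.995, -0.008, 0.002]
contact_force: [0.1, -34.3, 2.6]
finger_gap: 44.4
```

```bash
python3 rk.py w27; python3 tilt.py w27
```

```text
t 28.05 tcp [ 531.7 -299.6   27.4] jawyaw -2.943 F [  0.1 -34.3   2.6] T [-11.47  -0.21   0.09] gap 44.4 q6 0.44
rack xy 1.2 -77.0 z 27.4
rows 234 323 tool y range -1.9 19.2 z at ends [  0.6 -37.3] tilt deg (tail up +) 60.9 x mid 1.7
```

View pics/w27.png

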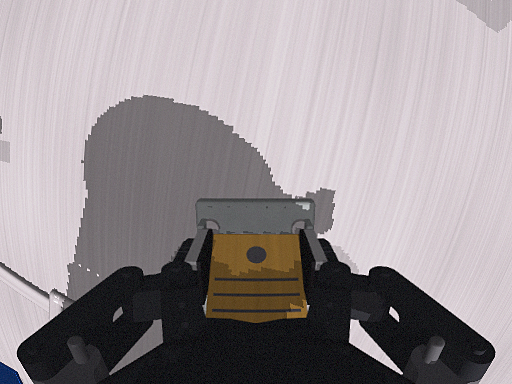

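>>> servo_tool(moves=[[[0.15,-0.8,0,0],[0.15,-0.8,1,0],[0,0,3,0],[0,0,3,0],[0,0,0,0]]], grip_force=30)

```text
time_s: 28.72
ee_pos: [533.2, -305.6, 95.2]
tcp_rot: [-0.098, 0.995, -0.0, 0.002]
contact_force: [1.3, -0.1, -1.5]
finger_gap: 44.8
```

```bash
python3 rk.py w28; python3 tilt.py w28
```

```text
t 28.73 tcp [ 533.2 -305.6   95.2] jawyaw -2.945 F [ 1.3 -0.1 -1.5] T [-0.07  0.03  0.04] gap 44.8 q6 0.46
rack xy 1.5 -83.2 z 95.2
rows 234 323 tool y range -1.9 19.2 z at ends [  0.3 -35.1] tilt deg (tail up +) 59.2 x mid 1.6
```

>>> servo_tool(moves=[[[-0.6,2.6,0,0],[-0.6,2.6,0,0],[0,0,-1,0],[0,0,-1,0],[0,0,0,0]]])

```text
time_s: 29.4
ee_pos: [519.0, -253.9, 71.1]
tcp_rot: [-0.097, 0.995, 0.001, -0.002]
contact_force: [0.1, -0.2, -2.4]
finger_gap: 44.8
```

```bash
python3 rk.py w29;  python3 -c "
from h import *
im,_=grab('scene','s29');crop(im,60,120,260,240,4,'s29z')"
```

```text
t 29.4 tcp [ 519.  -253.9   71.1] jawyaw -2.946 F [ 0.1 -0.2 -2.4] T [-0.05 -0.08  0.01] gap 44.8 q6 0.38
rack xy -2.4 -29.7 z 71.1
```

View pics/w29.png

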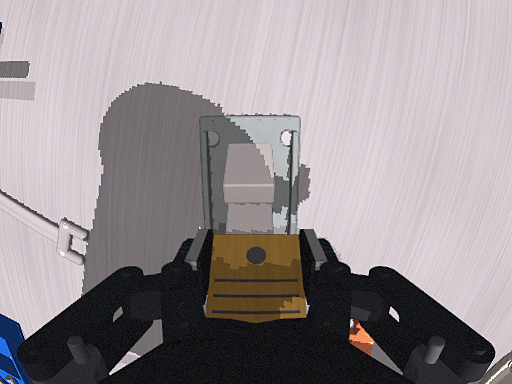

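View pics/s29z.png

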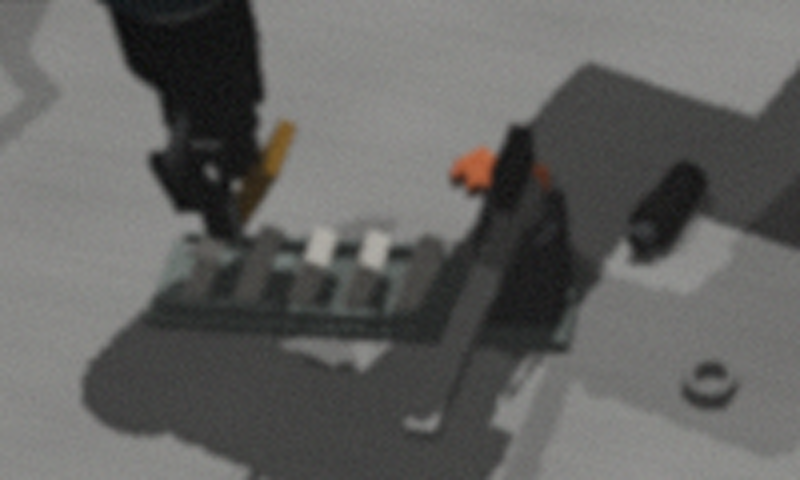

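```bash
python3 - <<'E'
from h import *
im=cv2.imread('pics/w29.png'); crop(im,190,100,315,240,5,'w29z')
s=dict(ee_pos=np.array([519.,-253.9,71.1])); y=-2.946
s['tcp_rot']=R.from_matrix(np.array([[np.cos(y),np.sin(y),0],[np.sin(y),-np.cos(y),0],[0,0,-1]])).as_quat()
O=np.array([515.6,-224.3]);a=.195
ex=np.array([np.cos(a),np.sin(a)]);ey=np.array([-ex[1],ex[0]])
for q,z in(((201,116),10),((300,116),10),((224,185),51.2),((274,185),51.2),((224,203),44.8),((274,203),44.8),((228,143),10),((271,143),10)):
    d=cast('wrist',[q],z,s)[0][:2]-O; print(q,z,(d@ex).round(1),(d@ey).round(1))
for p in((-95,10),(-55.2,51.2),(-43.4,44.8),(-74.4,10),(-23,51.2)):
    print(p,proj('wrist',[*(O+p[0]*ey),p[1]],s).round(1))
E
```

```text
(201, 116) 10 33.2 -94.3
(300, 116) 10 -34.6 -94.1
(224, 185) 51.2 13.8 -56.1
(274, 185) 51.2 -14.6 -56.1
(224, 203) 44.8 14.8 -43.2
(274, 203) 44.8 -15.2 -43.2
(228, 143) 10 14.8 -75.2
(271, 143) 10 -14.8 -75.1
(-95, 10) [[249.3 114.1]]
(-55.2, 51.2) [[248.3 186.5]]
(-43.4, 44.8) [[248.6 202.7]]
(-74.4, 10) [[249.4 144. ]]
(-23, 51.2) [[248.7 238.2]]
```

View pics/w29z.png

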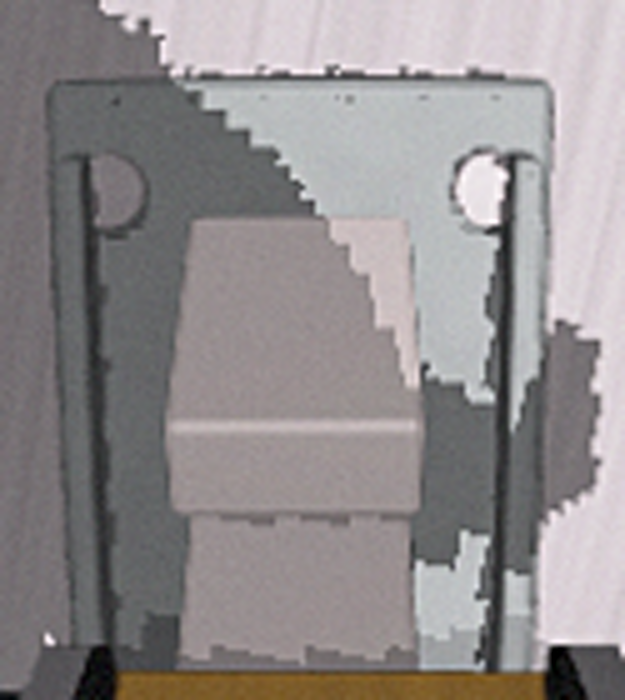

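>>> servo_tool(moves=[[[0.3,0.05,-1,0],[0.06,-0.33,-0.73,0],[0.06,-0.33,-0.73,0],[0,0,0,0]]])

```text
time_s: 30.0
ee_pos: [523.8, -260.1, 47.6]
tcp_rot: [-0.098, 0.995, 0.0, -0.001]
contact_force: [-0.2, 0.5, -1.6]
finger_gap: 44.9
```

```bash
python3 rk.py w30; python3 tilt.py w30
```

```text
t 30.0 tcp [ 523.8 -260.1   47.6] jawyaw -2.946 F [-0.2  0.5 -1.6] T [-0.04  0.01  0.08] gap 44.9 q6 0.39
rack xy 1.1 -36.7 z 47.6
rows 234 323 tool y range -1.9 19.2 z at ends [  0.4 -35.6] tilt deg (tail up +) 59.6 x mid 1.7
```

View pics/w30.png

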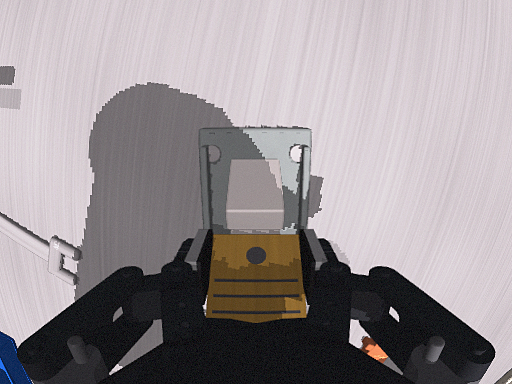

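>>> servo_tool(moves=[[[0.06,-0.33,-0.73,0],[0.06,-0.33,-0.73,0],[0,0,0,0]]])

```text
time_s: 30.42
ee_pos: [527.6, -266.3, 40.4]
tcp_rot: [-0.099, 0.995, -0.001, 0.003]
contact_force: [-9.7, 13.8, 33.2]
finger_gap: 44.6
```

```bash
python3 rk.py w31; python3 tilt.py w31
```

```text
t 30.43 tcp [ 527.6 -266.3   40.4] jawyaw -2.944 F [-9.7 13.8 33.2] T [4.55 3.38 0.01] gap 44.6 q6 0.4
rack xy 3.6 -43.5 z 40.4
rows 245 323 tool y range 2.7 21.0 z at ends [ -3.4 -36.6] tilt deg (tail up +) 61.2 x mid 1.7
```

```bash
python3 -c "
from h import *
im=cv2.imread('pics/w31.png');crop(im,170,110,350,330,3,'w31z')
im,_=grab('scene','s31');crop(im,60,120,260,240,4,'s31z')"
```

```text
(no output)
```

View pics/w31z.png

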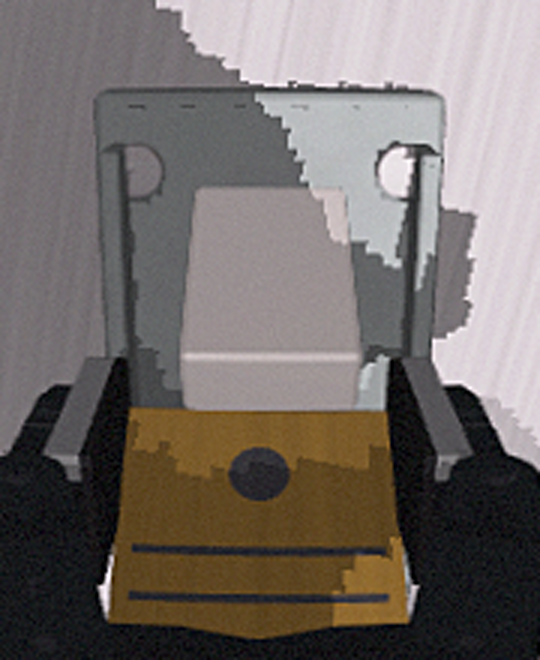

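View pics/s31z.png

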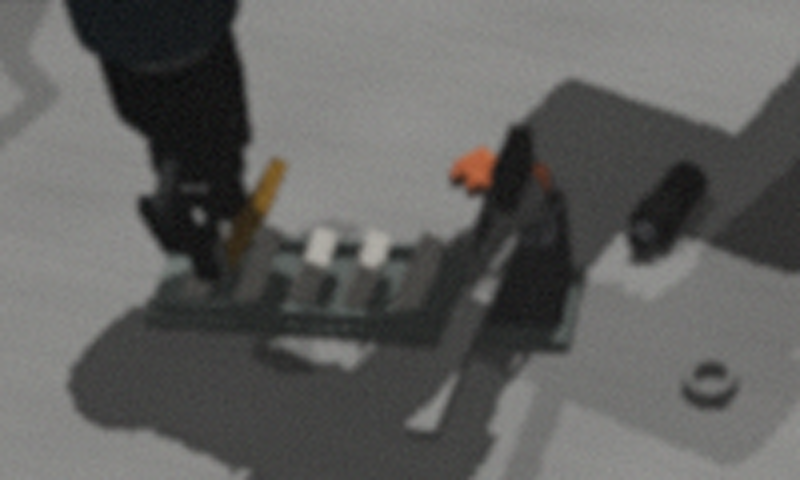

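>>> servo_tool(moves=[[[0,0.2,0.8,0],[-0.2,0.5,0.6,0],[-0.3,0.4,0.6,0],[0,0,0,0]]], grip_force=40)

```text
time_s: 31.02
ee_pos: [520.5, -255.4, 54.1]
tcp_rot: [-0.098, 0.995, -0.0, 0.0]
contact_force: [-0.2, -0.4, -1.7]
finger_gap: 44.7
```

```bash
python3 rk.py w32; python3 tilt.py w32;  python3 -c "
from h import *
im=cv2.imread('pics/w32.png');crop(im,170,110,350,330,3,'w32z')"
```

```text
t 31.02 tcp [ 520.5 -255.4   54.1] jawyaw -2.945 F [-0.2 -0.4 -1.7] T [-0.06  0.03 -0.  ] gap 44.7 q6 0.38
rack xy -1.2 -31.4 z 54.1
rows 245 323 tool y range 2.7 19.2 z at ends [ -2.8 -34.9] tilt deg (tail up +) 62.8 x mid 1.6
```

View pics/w32z.png

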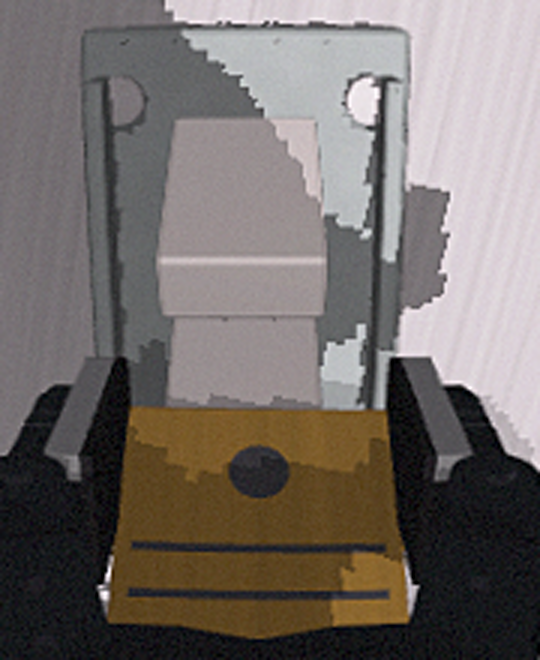

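```bash
python3 - <<'E'
from h import *
s=state(); O=np.array([515.6,-224.3]);a=.195
ex=np.array([np.cos(a),np.sin(a)]);ey=np.array([-ex[1],ex[0]])
for z in(48,51,54,57):
    d=cast('wrist',[(256,245.7)],z,s)[0][:2]-O; print(z,(d@ey).round(1),'rel tcp',(d@ey-(s['ee_pos'][:2]-O)@ey).round(1))
for q,z in (((251,215.4),44.8),((251,196),51.2)):
    d=cast('wrist',[q],z,s)[0][:2]-O; print(z,(d@ex).round(1),(d@ey).round(1))
E
```

```text
48 -26.8 rel tcp 4.7
51 -28.3 rel tcp 3.2
54 -29.8 rel tcp 1.7
57 -31.3 rel tcp 0.2
44.8 -0.5 -43.6
51.2 -0.6 -56.6
```

>>> servo_tool(moves=[[[0.35,-0.25,0,0],[0.05,-0.25,-0.54,0],[0.05,-0.25,-0.54,0],[0,0,0,0]]])

```text
time_s: 31.58
ee_pos: [524.5, -263.2, 42.1]
tcp_rot: [-0.098, 0.995, 0.0, -0.001]
contact_force: [-0.7, -0.2, -2.7]
finger_gap: 44.8
```

```bash
python3 rk.py w33; python3 tilt.py w33;  python3 -c "
from h import *
im=cv2.imread('pics/w33.png');crop(im,170,110,350,330,3,'w33z')"
```

```text
t 31.57 tcp [ 524.5 -263.2   42.1] jawyaw -2.946 F [-0.7 -0.2 -2.7] T [-0.04  0.04  0.01] gap 44.8 q6 0.39
rack xy 1.2 -39.8 z 42.1
rows 245 323 tool y range 2.7 19.2 z at ends [ -2.7 -34.9] tilt deg (tail up +) 62.8 x mid 1.6
```

View pics/w33z.png

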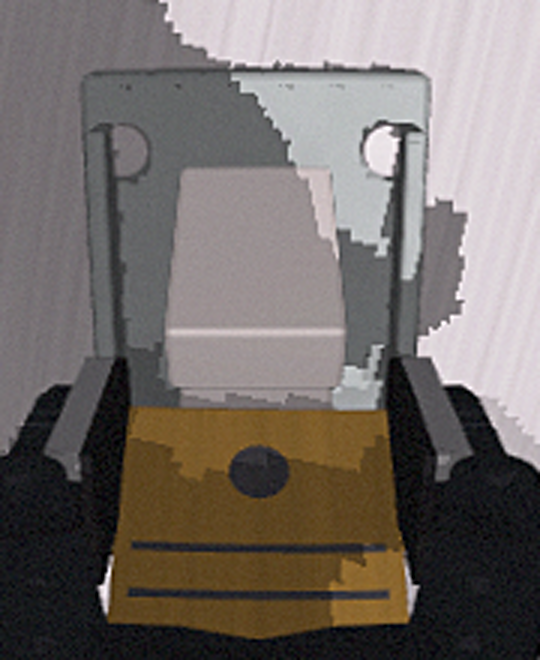

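>>> servo_tool(moves=[[[0.05,-0.25,-0.54,0],[0.05,-0.25,-0.54,0],[0,0,0,0]]])

```text
time_s: 32.0
ee_pos: [525.6, -268.1, 31.6]
tcp_rot: [-0.098, 0.995, 0.0, -0.001]
contact_force: [-0.8, -0.2, -2.4]
finger_gap: 44.8
```

```bash
python3 rk.py w34; python3 tilt.py w34;  python3 -c "
from h import *
im=cv2.imread('pics/w34.png');crop(im,170,110,350,330,3,'w34z')"
```

```text
t 32.0 tcp [ 525.6 -268.1   31.6] jawyaw -2.946 F [-0.8 -0.2 -2.4] T [-0.01 -0.01 -0.  ] gap 44.8 q6 0.4
rack xy 1.4 -44.9 z 31.6
rows 245 323 tool y range 6.0 19.2 z at ends [ -9.4 -34.9] tilt deg (tail up +) 62.7 x mid 1.6
```

View pics/w34z.png

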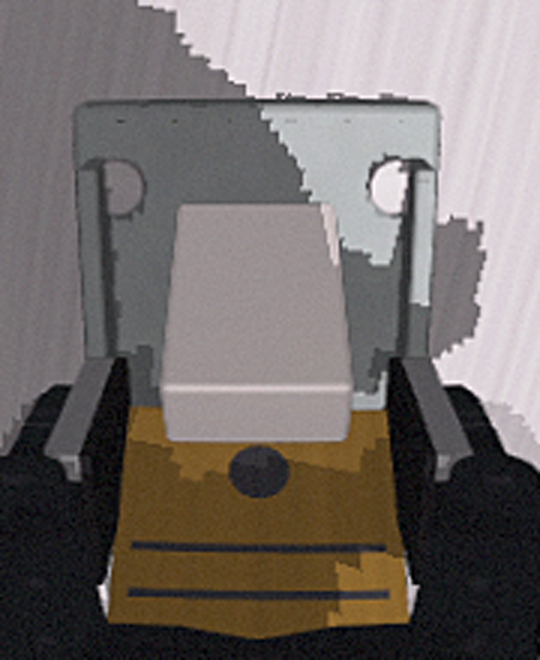

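>>> servo_tool(moves=[[[0.05,-0.22,-0.5,0],[0,0,0,0]]])

```text
time_s: 32.3
ee_pos: [526.3, -270.2, 26.9]
tcp_rot: [-0.098, 0.995, 0.0, -0.0]
contact_force: [-0.4, 0.3, -1.6]
finger_gap: 44.7
```

>>> servo_tool(moves=[[[0,0,0,0],[0,0,0,0],[0,0,0,0],[0,0,0,0]]], hand=5.8)

```text
time_s: 32.8
ee_pos: [526.7, -270.3, 27.5]
tcp_rot: [-0.098, 0.995, -0.0, 0.0]
contact_force: [0.3, -0.2, 0.2]
finger_gap: 57.9
```

```bash
python3 rk.py w35;  python3 -c "
from h import *
im=cv2.imread('pics/w35.png');crop(im,170,110,350,330,3,'w35z')
im,_=grab('scene','s35');crop(im,60,120,260,240,4,'s35z')"
```

```text
t 32.8 tcp [ 526.7 -270.3   27.5] jawyaw -2.946 F [ 0.3 -0.2  0.2] T [-0.02  0.02  0.03] gap 57.9 q6 0.41
rack xy 2.0 -47.3 z 27.5
```

View pics/w35z.png

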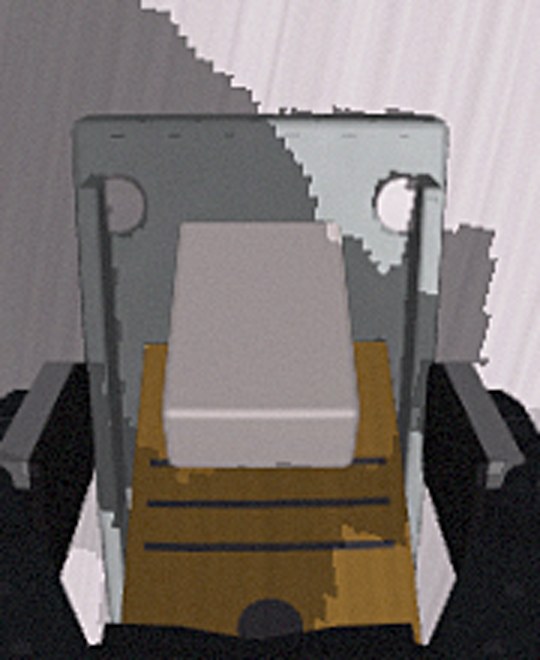

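View pics/s35z.png

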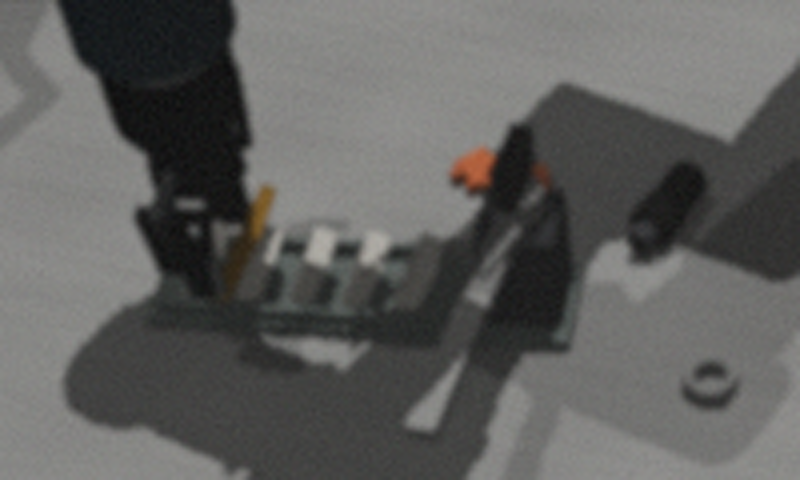

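>>> servo_tool(moves=[[[0,0,4,0],[0,0,5,0],[0,0,5,0],[0,1,5,0],[-0.4,5,1,0.12]]], hand=6.5)

```text
time_s: 33.52
ee_pos: [524.1, -211.7, 231.1]
tcp_rot: [-0.157, 0.988, -0.002, 0.003]
contact_force: [0.2, 1.4, -1.3]
finger_gap: 65.2
```

>>> servo_tool(moves=[[[-0.4,5,0,0.12],[-0.4,5,0,0.12],[-0.5,5,0,0.12],[-0.5,5,0,0.12],[-0.5,5,0,0.12]]])

```text
time_s: 34.15
ee_pos: [499.1, 41.3, 227.6]
tcp_rot: [-0.444, 0.896, -0.0, 0.0]
contact_force: [0.1, 0.1, 0.7]
finger_gap: 64.5
```

>>> servo_tool(moves=[[[-0.5,5,0,0.12],[-0.5,5,0,0.12],[-0.5,5,0,0.12],[-0.5,5,0,0.14],[0,3,0,0.14]]])

```text
time_s: 34.78
ee_pos: [478.9, 271.9, 227.2]
tcp_rot: [-0.704, 0.71, 0.0, -0.0]
contact_force: [-0.2, -0.4, -0.0]
finger_gap: 65.1
```

>>> servo_tool(moves=[[[0,2,0,0],[0,0,0,0],[0,0,0,0]]])

```text
time_s: 35.15
ee_pos: [479.7, 289.0, 227.4]
tcp_rot: [-0.701, 0.713, -0.0, -0.0]
contact_force: [0.0, 0.3, 0.6]
finger_gap: 64.9
```

```bash
sed -i 's/15\*/26*/g' plates.py; python3 plates.py w36
```

```text
t 35.15 tcp [479.7 289.  227.4] jawyaw -1.588 F [0.  0.3 0.6] T [-0.06 -0.01 -0.04] gap 64.9 q6 0.73
px [  6. 338.] ctr [ 74.8 904.8] [103.7  44.2] long yaw 2.545 jaw -2.167 0.974
   grip(15 off): [ 96.3 890.2] jaw -2.167  |  [ 53.3 919.4] jaw 0.974
px [230. 186.] ctr [448.1 308.7] [69.6 45.2] long yaw 3.126 jaw -1.586 1.556
   grip(15 off): [474.1 308.3] jaw -1.586  |  [422.1 309.1] jaw 1.556
px [213.  64.] ctr [602.7 337.4] [46.1 69.7] long yaw 0.366 jaw 1.937 -1.205
   grip(15 off): [578.4 328.1] jaw 1.937  |  [627.  346.7] jaw -1.205
```

View pics/w36.png

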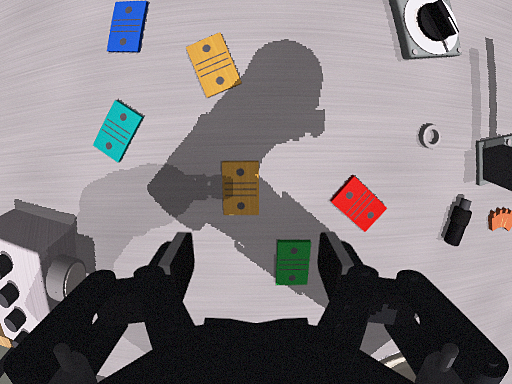

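>>> servo_tool(moves=[[[-0.55,1.95,-5,0],[0,0,-5,0],[0,0,-5,0],[0,0,-4,0],[0,0,0,0]]])

```text
time_s: 35.83
ee_pos: [472.6, 306.7, 34.9]
tcp_rot: [-0.701, 0.713, -0.0, -0.003]
contact_force: [0.3, -0.1, 0.7]
finger_gap: 65.3
```

```bash
python3 rk.py w37
```

```text
t 35.83 tcp [472.6 306.7  34.9] jawyaw -1.588 F [ 0.3 -0.1  0.7] T [-0.04 -0.03 -0.07] gap 65.3 q6 0.7
rack xy 60.7 529.3 z 34.9
```

>>> servo_tool(moves=[[[0.1,0.1,-1.5,0],[0,0,-1.2,0],[0,0,-0.3,0],[0,0,0,0],[0,0,0,0]]])

```text
time_s: 36.5
ee_pos: [475.4, 310.5, 7.8]
tcp_rot: [-0.702, 0.712, -0.0, 0.0]
contact_force: [-0.1, -1.3, -1.1]
finger_gap: 65.4
```

```bash
python3 rk.py w38
```

```text
t 36.5 tcp [475.4 310.5   7.8] jawyaw -1.585 F [-0.1 -1.3 -1.1] T [-0.01 -0.03 -0.02] gap 65.4 q6 0.7
rack xy 64.1 532.5 z 7.8
```

View pics/w38.png

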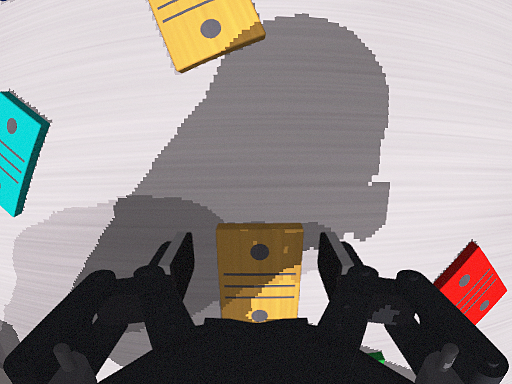

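>>> servo_tool(moves=[[[0,-0.1,-0.5,0],[0,0,0,0]]])

```text
time_s: 36.8
ee_pos: [474.7, 308.9, 1.9]
tcp_rot: [-0.702, 0.712, 0.0, -0.0]
contact_force: [0.7, 0.6, -0.4]
finger_gap: 64.7
```

>>> servo_tool(moves=[[[0,0,0,0],[0,0,0,0],[0,0,0,0],[0,0,0,0]]], hand=0, grip_force=30)

```text
time_s: 37.3
ee_pos: [475.3, 309.3, 2.6]
tcp_rot: [-0.702, 0.712, -0.0, 0.0]
contact_force: [-0.3, 0.4, 1.8]
finger_gap: 44.9
```

>>> servo_tool(moves=[[[0,0,2,0],[0,0,5,0],[0,0,5,0],[0,0,5,0],[0,0,4,0]]])

```text
time_s: 37.92
ee_pos: [474.9, 309.3, 214.0]
tcp_rot: [-0.702, 0.712, 0.0, 0.0]
contact_force: [0.8, 1.2, -1.8]
finger_gap: 44.7
```

```bash
python3 rk.py w39; python3 tilt.py w39
```

```text
t 37.92 tcp [474.9 309.3 214. ] jawyaw -1.586 F [ 0.8  1.2 -1.8] T [ 0.03 -0.15 -0.  ] gap 44.7 q6 0.7
rack xy 63.5 531.4 z 214.0
rows 226 323 tool y range -5.9 47.9 z at ends [-5.  -5.8] tilt deg (tail up +) 0.8 x mid 0.2
```

>>> servo_tool(moves=[[[0.5,-5.3,0,-0.11],[0.5,-5.3,0,-0.11],[0.5,-5.3,0,-0.11],[0.5,-5.3,0,-0.11],[0.5,-5.3,0,-0.11]]])

```text
time_s: 38.6
ee_pos: [499.6, 42.7, 211.6]
tcp_rot: [-0.481, 0.877, 0.0, -0.0]
contact_force: [0.8, 0.8, -1.3]
finger_gap: 44.6
```

>>> servo_tool(moves=[[[0.5,-5.3,0,-0.11],[0.5,-5.3,0,-0.11],[0.5,-5.3,0,-0.12],[0.5,-5.3,0,-0.12],[0.5,-5.3,0,-0.12]]])

```text
time_s: 39.22
ee_pos: [524.8, -222.2, 211.4]
tcp_rot: [-0.209, 0.978, 0.001, -0.0]
contact_force: [1.3, 0.4, -1.7]
finger_gap: 44.6
```

>>> servo_tool(moves=[[[0.6,-5.3,0,-0.12],[0.6,-5.3,0,-0.11],[0,0,0,0],[0,0,0,0]]])

```text
time_s: 39.72
ee_pos: [536.8, -326.4, 211.2]
tcp_rot: [-0.098, 0.995, 0.001, -0.001]
contact_force: [-0.7, -0.1, -1.9]
finger_gap: 45.0
```

```bash
python3 rk.py w40; python3 tilt.py w40
```

```text
t 39.73 tcp [ 536.8 -326.4  211.2] jawyaw -2.946 F [-0.7 -0.1 -1.9] T [ 0.01 -0.02  0.01] gap 45.0 q6 0.49
rack xy 1.0 -104.3 z 211.2
rows 210 323 tool y range -7.6 46.6 z at ends [-3.8 -6.8] tilt deg (tail up +) 3.2 x mid 1.9
```

View pics/w40.png

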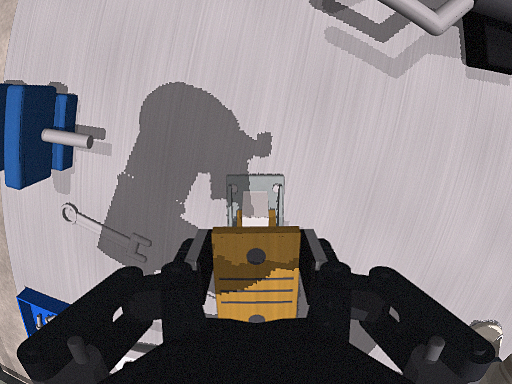

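>>> servo_tool(moves=[[[0,0.2,-5,0],[0,0,-5,0],[0,0,-4.5,0],[0,0,0,0]]], grip_force=20)

```text
time_s: 40.28
ee_pos: [534.6, -322.3, 64.0]
tcp_rot: [-0.099, 0.995, 0.002, -0.004]
contact_force: [0.1, 0.2, -0.8]
finger_gap: 44.7
```

```bash
python3 rk.py
```

```text
t 40.27 tcp [ 534.6 -322.3   64. ] jawyaw -2.944 F [ 0.1  0.2 -0.8] T [-0.08 -0.06 -0.01] gap 44.7 q6 0.49
rack xy -0.3 -99.8 z 64.0
```

>>> servo_tool(moves=[[[0,0,-0.8,0],[0,0,-0.8,0],[0,0,-0.8,0],[0,0,-0.8,0],[0,0,-0.6,0]]])

```text
time_s: 40.9
ee_pos: [538.0, -325.2, 29.7]
tcp_rot: [-0.098, 0.995, -0.001, 0.001]
contact_force: [0.5, -1.1, 3.7]
finger_gap: 45.0
```

```bash
python3 rk.py w41; python3 tilt.py w41
```

```text
t 40.9 tcp [ 538.  -325.2   29.7] jawyaw -2.946 F [ 0.5 -1.1  3.7] T [-0.32 -0.53 -0.02] gap 45.0 q6 0.49
rack xy 2.4 -103.4 z 29.7
rows 234 323 tool y range -2.7 31.1 z at ends [ -1.4 -24.5] tilt deg (tail up +) 34.3 x mid 1.6
```

>>> servo_tool(moves=[[[0,0.2,-0.4,0],[-0.1,0.6,0,0],[-0.1,0.6,0,0],[-0.1,0.6,0,0],[-0.1,0.5,0,0]]])

```text
time_s: 41.58
ee_pos: [534.5, -304.0, 27.0]
tcp_rot: [-0.099, 0.995, -0.004, 0.001]
contact_force: [2.0, -21.1, 1.2]
finger_gap: 44.9
```

```bash
python3 rk.py w42; python3 tilt.py w42
```

```text
t 41.58 tcp [ 534.5 -304.    27. ] jawyaw -2.944 F [  2.  -21.1   1.2] T [-7.24 -0.62  0.03] gap 44.9 q6 0.45
rack xy 3.1 -81.9 z 27.0
rows 229 323 tool y range -5.1 23.8 z at ends [  1.1 -35.3] tilt deg (tail up +) 51.6 x mid 1.7
```

>>> servo_tool(moves=[[[-0.05,0.3,-0.1,0],[-0.05,0.3,0,0],[-0.05,0.3,0,0],[0,0,0,0]]])

```text
time_s: 42.12
ee_pos: [534.3, -299.6, 28.2]
tcp_rot: [-0.099, 0.995, -0.008, 0.003]
contact_force: [2.4, -31.7, 4.0]
finger_gap: 45.0
```

```bash
python3 rk.py w43; python3 tilt.py w43
```

```text
t 42.12 tcp [ 534.3 -299.6   28.2] jawyaw -2.943 F [  2.4 -31.7   4. ] T [-10.8   -0.81   0.08] gap 45.0 q6 0.44
rack xy 3.8 -77.5 z 28.2
rows 226 323 tool y range -6.6 21.0 z at ends [  2.2 -36. ] tilt deg (tail up +) 54.2 x mid 1.7
```

>>> servo_tool(moves=[[[-0.1,0.2,-0.2,0],[-0.05,0.2,-0.2,0],[0,0.1,0,0],[0,0,0,0]]])

```text
time_s: 42.68
ee_pos: [534.0, -297.2, 26.9]
tcp_rot: [-0.1, 0.995, -0.01, 0.004]
contact_force: [-1.1, -39.0, 13.6]
finger_gap: 44.8
```

```bash
python3 rk.py w44; python3 tilt.py w44
```

```text
t 42.67 tcp [ 534.  -297.2   26.9] jawyaw -2.942 F [ -1.1 -39.   13.6] T [-12.84   0.07   0.05] gap 44.8 q6 0.43
rack xy 4.0 -75.1 z 26.9
rows 224 322 tool y range -7.6 18.8 z at ends [  1.4 -38.3] tilt deg (tail up +) 56.4 x mid 1.7
```

View pics/w44.png

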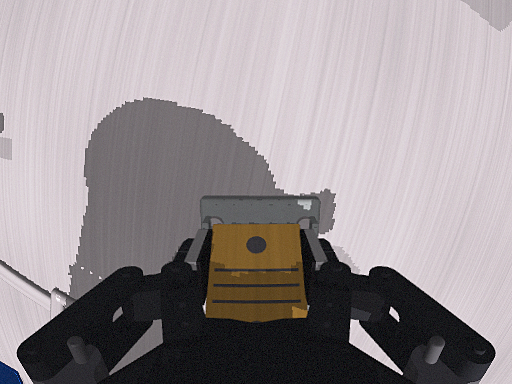

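>>> servo_tool(moves=[[[0.15,-0.8,0,0],[0.15,-0.8,1,0],[0,0,3,0],[0,0,3,0],[0,0,0,0]]], grip_force=40)

```text
time_s: 43.35
ee_pos: [533.4, -301.1, 91.4]
tcp_rot: [-0.098, 0.995, 0.0, 0.001]
contact_force: [0.7, 0.7, -2.4]
finger_gap: 44.7
```

```bash
python3 rk.py w45; python3 tilt.py w45
```

```text
t 43.35 tcp [ 533.4 -301.1   91.4] jawyaw -2.945 F [ 0.7  0.7 -2.4] T [ 0.01 -0.06 -0.01] gap 44.7 q6 0.46
rack xy 2.6 -78.8 z 91.4
rows 224 323 tool y range -7.6 19.2 z at ends [  1.4 -38. ] tilt deg (tail up +) 55.8 x mid 1.7
```

>>> servo_tool(moves=[[[0,0,2.5,0],[-0.95,4.45,0,0],[-0.95,4.45,0,0],[0,0,-2,0],[0,0,0,0]]])

```text
time_s: 44.02
ee_pos: [511.4, -211.3, 92.1]
tcp_rot: [-0.098, 0.995, 0.002, -0.004]
contact_force: [0.7, 0.8, -1.4]
finger_gap: 44.5
```

```bash
python3 rk.py w46; python3 tilt.py w46;  python3 -c "
from h import *
im=cv2.imread('pics/w46.png');crop(im,170,110,350,330,3,'w46z')"
```

```text
t 44.02 tcp [ 511.4 -211.3   92.1] jawyaw -2.945 F [ 0.7  0.8 -1.4] T [-0.04 -0.01  0.01] gap 44.5 q6 0.31
rack xy -1.6 13.6 z 92.1
rows 224 323 tool y range -7.6 19.2 z at ends [  1.8 -38. ] tilt deg (tail up +) 56.1 x mid 1.7
```

View pics/w46z.png

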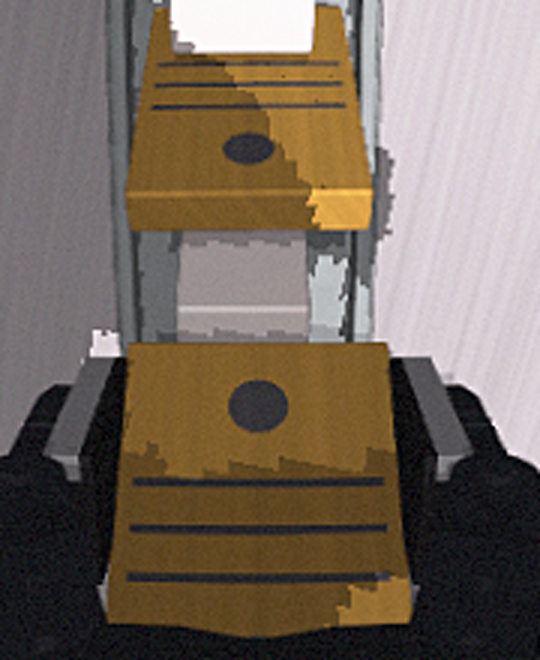

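>>> servo_tool(moves=[[[0.3,-0.1,-1.5,0],[0,0,-1.2,0],[0,0,0,0],[0,0,0,0]]])

```text
time_s: 44.58
ee_pos: [517.2, -214.0, 68.5]
tcp_rot: [-0.098, 0.995, -0.0, 0.0]
contact_force: [0.3, 0.4, -1.1]
finger_gap: 45.0
```

```bash
python3 rk.py w47; python3 tilt.py w47;  python3 -c "
from h import *
im=cv2.imread('pics/w47.png');crop(im,170,110,350,330,3,'w47z')"
```

```text
t 44.58 tcp [ 517.2 -214.    68.5] jawyaw -2.946 F [ 0.3  0.4 -1.1] T [-0.05 -0.08 -0.02] gap 45.0 q6 0.31
rack xy 3.6 9.8 z 68.5
rows 224 323 tool y range -7.6 19.2 z at ends [  1.2 -37.9] tilt deg (tail up +) 55.6 x mid 1.7
```

View pics/w47z.png

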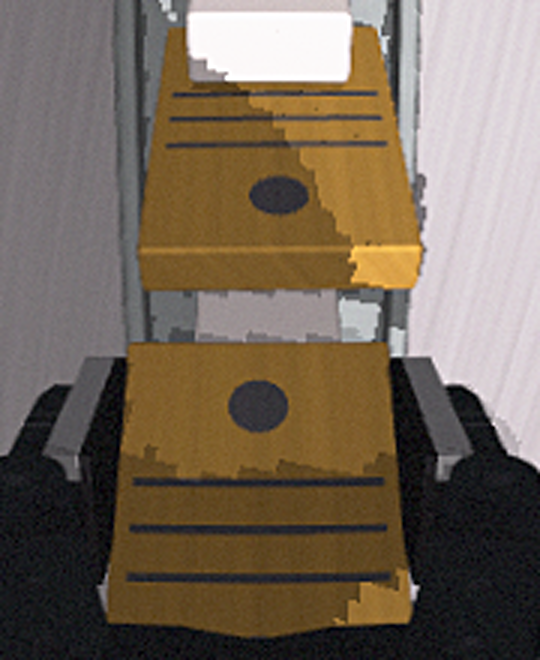

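>>> servo_tool(moves=[[[-0.3,0.35,0,0],[0.05,-0.25,-0.54,0],[0.05,-0.25,-0.54,0],[0,0,0,0],[0,0,0,0]]])

```text
time_s: 45.25
ee_pos: [515.1, -215.4, 57.5]
tcp_rot: [-0.098, 0.995, -0.0, -0.0]
contact_force: [0.1, -0.3, -1.3]
finger_gap: 44.8
```

```bash
python3 rk.py w48; python3 tilt.py w48;  python3 -c "
from h import *
im=cv2.imread('pics/w48.png');crop(im,170,110,350,330,3,'w48z')"
```

```text
t 45.25 tcp [ 515.1 -215.4   57.5] jawyaw -2.946 F [ 0.1 -0.3 -1.3] T [-0.05  0.05 -0.01] gap 44.8 q6 0.31
rack xy 1.3 8.9 z 57.5
rows 224 323 tool y range -7.6 19.2 z at ends [  2.  -38.1] tilt deg (tail up +) 56.3 x mid 1.7
```

View pics/w48z.png

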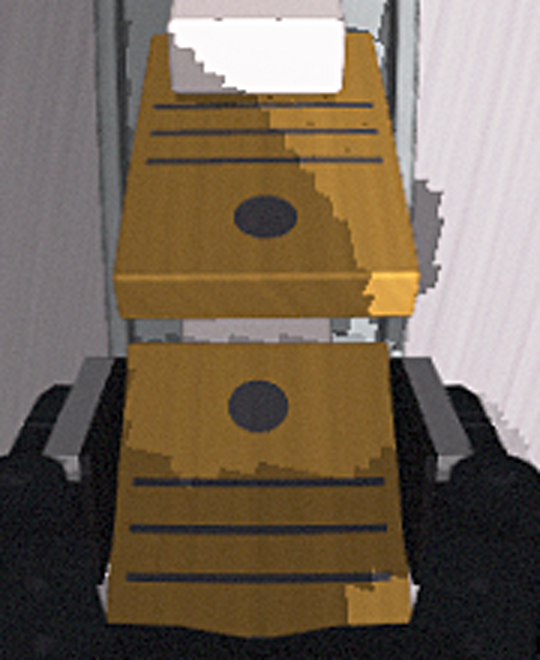

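>>> servo_tool(moves=[[[0.05,-0.25,-0.54,0],[0.05,-0.25,-0.54,0],[0,0,0,0],[0,0,0,0]]])

```text
time_s: 45.8
ee_pos: [516.1, -220.3, 46.7]
tcp_rot: [-0.098, 0.995, -0.0, -0.0]
contact_force: [0.4, 0.4, -1.6]
finger_gap: 44.9
```

```bash
python3 rk.py w49; python3 tilt.py w49
```

```text
t 45.8 tcp [ 516.1 -220.3   46.7] jawyaw -2.946 F [ 0.4  0.4 -1.6] T [-0.04  0.04 -0.  ] gap 44.9 q6 0.32
rack xy 1.2 3.8 z 46.7
rows 130 323 tool y range -45.5 19.2 z at ends [ -3.2 -28.9] tilt deg (tail up +) 21.7 x mid 2.2
```

No contact so far; continue down the slot.

>>> servo_tool(moves=[[[0.05,-0.25,-0.54,0],[0.05,-0.25,-0.54,0],[0,0,0,0],[0,0,0,0]]])

```text
time_s: 46.35
ee_pos: [517.0, -225.5, 35.9]
tcp_rot: [-0.098, 0.995, -0.0, -0.0]
contact_force: [0.1, -1.5, -1.0]
finger_gap: 45.0
```

```bash
python3 rk.py w50;   python3 -c "
from h import *
im=cv2.imread('pics/w50.png');crop(im,170,110,350,330,3,'w50z')"
```

```text
t 46.35 tcp [ 517.  -225.5   35.9] jawyaw -2.946 F [ 0.1 -1.5 -1. ] T [-0.54 -0.1  -0.01] gap 45.0 q6 0.33
rack xy 1.2 -1.4 z 35.9
```

View pics/w50z.png

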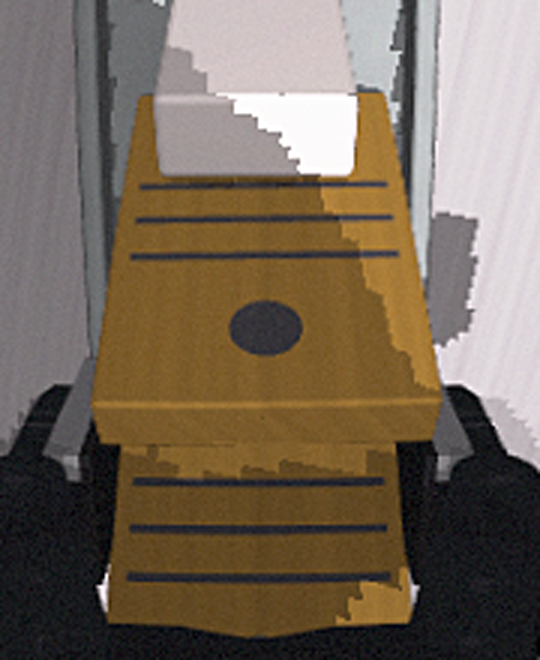

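>>> servo_tool(moves=[[[0.05,-0.27,-0.5,0],[0.03,-0.15,-0.3,0],[0,0,0,0]]])

```text
time_s: 46.78
ee_pos: [518.8, -230.3, 28.4]
tcp_rot: [-0.098, 0.995, -0.001, 0.001]
contact_force: [3.1, -5.3, 1.2]
finger_gap: 44.6
```

```bash
python3 rk.py
```

```text
t 46.77 tcp [ 518.8 -230.3   28.4] jawyaw -2.945 F [ 3.1 -5.3  1.2] T [-1.78 -0.66 -0.07] gap 44.6 q6 0.34
rack xy 1.9 -6.5 z 28.4
```

>>> servo_tool(moves=[[[0,0,0,0],[0,0,0,0],[0,0,0,0],[0,0,0,0]]], hand=5.8)

```text
time_s: 47.28
ee_pos: [517.7, -229.3, 27.8]
tcp_rot: [-0.098, 0.995, 0.0, -0.0]
contact_force: [-0.0, 0.1, -0.1]
finger_gap: 57.9
```

>>> servo_tool(moves=[[[0,0,3,0],[0,0,5,0],[0,0,5,0],[0,0,5,0],[0,0,0,0]]])

```text
time_s: 47.9
ee_pos: [520.0, -230.2, 212.9]
tcp_rot: [-0.098, 0.995, -0.002, 0.004]
contact_force: [-0.6, -0.2, -1.0]
finger_gap: 57.8
```

```bash
python3 rk.py w51;   python3 -c "
from h import *
im=cv2.imread('pics/w51.png');crop(im,150,0,350,330,2,'w51z')
im,_=grab('scene','s51');crop(im,60,120,260,240,4,'s51z')"
```

```text
t 47.9 tcp [ 520.  -230.2  212.9] jawyaw -2.945 F [-0.6 -0.2 -1. ] T [ 0.05 -0.05  0.01] gap 57.8 q6 0.34
rack xy 3.2 -6.7 z 212.9
```

View pics/w51.png

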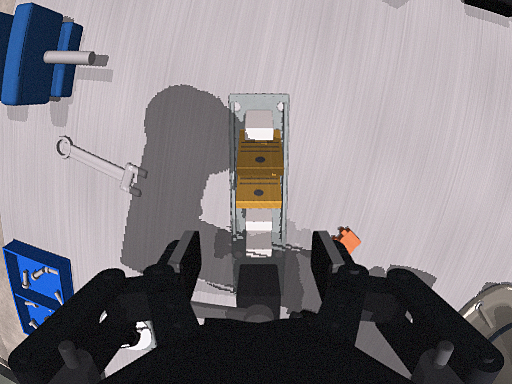

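View pics/s51z.png

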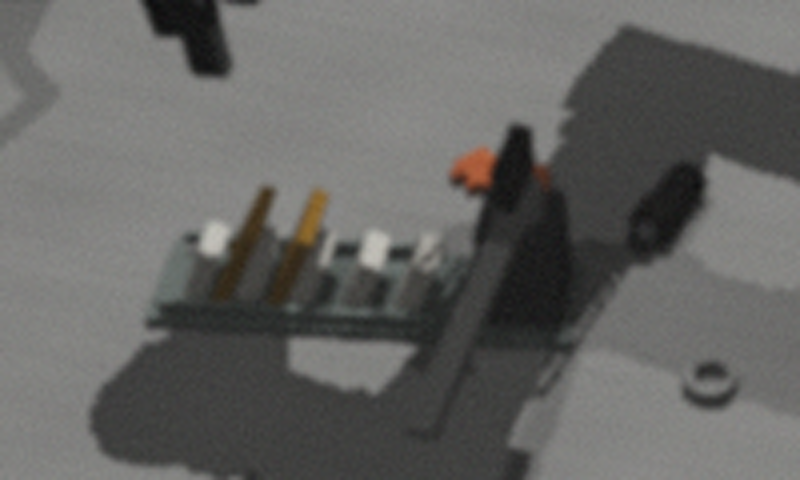

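>>> servo_tool(moves=[[[0.5,5,1,-0.13],[0.5,5,1,-0.13],[0.5,5,0,-0.13],[0.5,5,0,-0.13],[0.5,5,0,-0.13]]], hand=6.5)

```text
time_s: 48.62
ee_pos: [542.0, 22.1, 226.3]
tcp_rot: [0.227, 0.974, -0.001, -0.001]
contact_force: [1.5, 0.3, 0.1]
finger_gap: 64.9
```

>>> servo_tool(moves=[[[0.5,5,0,-0.13],[0.5,5,0,-0.13],[0.5,5,0,-0.13],[0.5,5,0,-0.13],[0.5,5,0,-0.13]]])

```text
time_s: 49.25
ee_pos: [567.2, 271.9, 226.1]
tcp_rot: [0.526, 0.85, -0.001, -0.001]
contact_force: [1.2, -1.1, 0.8]
finger_gap: 65.5
```

>>> servo_tool(moves=[[[0.4,4,0,-0.1],[0,0,0,0],[0,0,0,0]]])

```text
time_s: 49.62
ee_pos: [571.4, 310.1, 226.4]
tcp_rot: [0.566, 0.824, -0.001, -0.0]
contact_force: [0.5, -0.4, -0.8]
finger_gap: 64.9
```

```bash
python3 plates.py w52
```

```text
t 49.62 tcp [571.4 310.1 226.4] jawyaw 1.938 F [ 0.5 -0.4 -0.8] T [-0.08 -0.04 -0.  ] gap 64.9 q6 -1.94
px [495. 311.] ctr [686.5 919.2] [ 90. 209.] long yaw 0.907 jaw 2.477 -0.664
   grip(15 off): [670.4 898.7] jaw 2.477  |  [702.5 939.7] jaw -0.664
px [270. 203.] ctr [602.2 337.7] [45.3 70.2] long yaw 0.361 jaw 1.932 -1.21
   grip(15 off): [577.8 328.5] jaw 1.932  |  [626.5 346.8] jaw -1.21
```

View pics/w52.png

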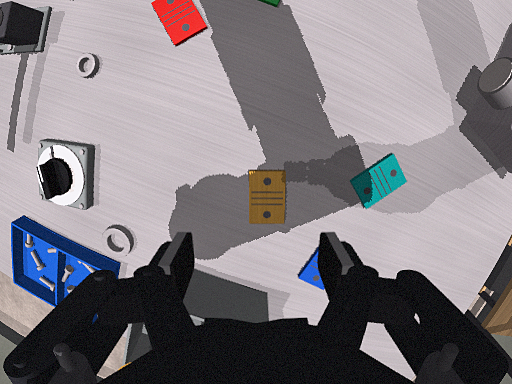

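>>> servo_tool(moves=[[[0.6,1.8,-5,0],[0,0,-5,0],[0,0,-5,0],[0,0,-5,0],[0,0,0,0]]])

```text
time_s: 50.3
ee_pos: [575.3, 325.4, 23.9]
tcp_rot: [0.567, 0.824, -0.004, -0.001]
contact_force: [0.2, 0.3, 0.5]
finger_gap: 65.0
```

>>> servo_tool(moves=[[[0,0,-1.2,0],[0,0,-0.8,0],[0,0,0,0],[0,0,0,0]]])

```text
time_s: 50.8
ee_pos: [578.3, 328.9, 8.8]
tcp_rot: [0.566, 0.824, 0.001, 0.0]
contact_force: [0.6, -0.1, -0.3]
finger_gap: 65.0
```

```bash
python3 rk.py w53
```

```text
t 50.8 tcp [578.3 328.9   8.8] jawyaw 1.938 F [ 0.6 -0.1 -0.3] T [-0.03  0.01  0.08] gap 65.0 q6 -1.96
rack xy 168.7 530.5 z 8.8
```

View pics/w53.png

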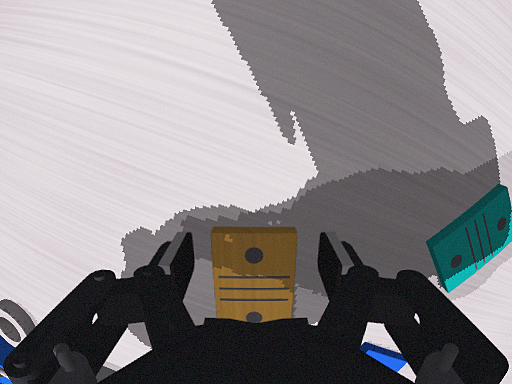

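>>> servo_tool(moves=[[[0,0,-0.6,0],[0,0,0,0],[0,0,0,0]]])

```text
time_s: 51.22
ee_pos: [577.8, 328.5, 1.8]
tcp_rot: [0.566, 0.824, -0.0, 0.0]
contact_force: [-0.3, 0.5, 0.1]
finger_gap: 64.8
```

>>> servo_tool(moves=[[[0,0,0,0],[0,0,0,0],[0,0,0,0],[0,0,0,0]]], hand=0, grip_force=30)

```text
time_s: 51.72
ee_pos: [578.1, 328.6, 2.4]
tcp_rot: [0.566, 0.824, 0.0, 0.0]
contact_force: [-0.5, -0.6, 2.6]
finger_gap: 44.9
```

>>> servo_tool(moves=[[[0,0,2,0],[0,0,5,0],[0,0,5,0],[0,0,5,0],[0,0,4,0]]])

```text
time_s: 52.35
ee_pos: [577.5, 328.6, 213.3]
tcp_rot: [0.566, 0.824, 0.0, -0.0]
contact_force: [-0.0, 0.3, -2.5]
finger_gap: 44.5
```

```bash
python3 rk.py w54; python3 tilt.py w54
```

```text
t 52.35 tcp [577.5 328.6 213.3] jawyaw 1.938 F [-0.   0.3 -2.5] T [ 0.   -0.04  0.02] gap 44.5 q6 -1.96
rack xy 167.9 530.4 z 213.3
rows 232 322 tool y range -5.6 44.1 z at ends [-4.3 -5.6] tilt deg (tail up +) 1.6 x mid 0.4
```

>>> servo_tool(moves=[[[-0.3,-5,0,0.108],[-0.3,-5,0,0.108],[-0.3,-5,0,0.108],[-0.3,-5,0,0.108],[-0.3,-5,0,0.108]]])

```text
time_s: 53.02
ee_pos: [561.9, 77.1, 210.8]
tcp_rot: [0.324, 0.946, -0.0, -0.001]
contact_force: [0.8, 0.3, -2.6]
finger_gap: 44.6
```

>>> servo_tool(moves=[[[-0.3,-5,0,0.108],[-0.3,-5,0,0.108],[-0.3,-5,0,0.108],[-0.3,-5,0,0.108],[-0.3,-5,0,0.108]]])

```text
time_s: 53.65
ee_pos: [547.1, -172.7, 210.8]
tcp_rot: [0.06, 0.998, 0.0, -0.001]
contact_force: [1.3, 0.7, -3.0]
finger_gap: 44.7
```

>>> servo_tool(moves=[[[-0.3,-5,0,0.108],[-0.3,-5,0,0.108],[-0.4,-5.4,0,0.103],[0,0,0,0],[0,0,0,0]]])

```text
time_s: 54.28
ee_pos: [537.5, -325.2, 210.7]
tcp_rot: [-0.097, 0.995, 0.001, -0.001]
contact_force: [0.1, 0.6, -2.2]
finger_gap: 44.4
```

```bash
python3 rk.py w55; python3 tilt.py w55
```

```text
t 54.27 tcp [ 537.5 -325.2  210.7] jawyaw -2.948 F [ 0.1  0.6 -2.2] T [-0.04 -0.04 -0.04] gap 44.4 q6 0.49
rack xy 1.9 -103.3 z 210.7
rows 209 323 tool y range 17.0 46.6 z at ends [-4.3 -6.8] tilt deg (tail up +) 4.8 x mid 1.4
```

View pics/w55.png

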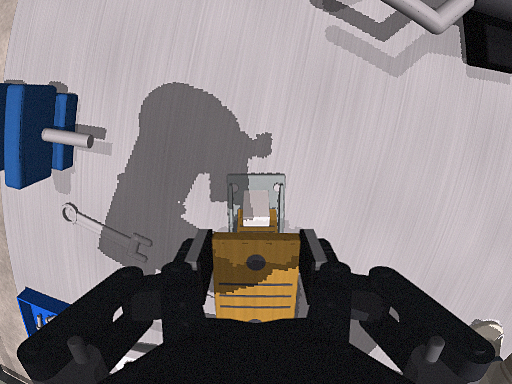

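>>> servo_tool(moves=[[[0,0.2,-5,0],[0,0,-5,0],[0,0,-4.5,0],[0,0,-0.6,0],[0,0,-0.6,0]]], grip_force=20)

```text
time_s: 54.95
ee_pos: [539.3, -323.5, 56.8]
tcp_rot: [-0.098, 0.995, -0.001, 0.001]
contact_force: [0.1, -0.9, -1.2]
finger_gap: 44.6
```

>>> servo_tool(moves=[[[0,0,-0.7,0],[0,0,-0.7,0],[0,0,-0.7,0],[0,0,-0.6,0],[0,0,0,0]]])

```text
time_s: 55.58
ee_pos: [538.3, -323.6, 27.6]
tcp_rot: [-0.097, 0.995, -0.0, 0.0]
contact_force: [4.1, -2.9, 2.3]
finger_gap: 44.8
```

```bash
python3 rk.py w56; python3 tilt.py w56
```

```text
t 55.58 tcp [ 538.3 -323.6   27.6] jawyaw -2.947 F [ 4.1 -2.9  2.3] T [-0.87 -1.29 -0.19] gap 44.8 q6 0.49
rack xy 3.1 -101.8 z 27.6
rows 240 323 tool y range 1.0 31.1 z at ends [ -2.5 -25.8] tilt deg (tail up +) 37.8 x mid 1.4
```

>>> servo_tool(moves=[[[-0.1,0.3,-0.3,0],[-0.2,0.6,0,0],[-0.15,0.6,0,0],[-0.15,0.6,0,0],[0,0,0,0]]])

```text
time_s: 56.25
ee_pos: [532.6, -305.5, 26.6]
tcp_rot: [-0.098, 0.995, -0.003, 0.001]
contact_force: [3.3, -12.3, 3.3]
finger_gap: 44.6
```

```bash
python3 rk.py w57; python3 tilt.py w57
```

```text
t 56.25 tcp [ 532.6 -305.5   26.6] jawyaw -2.945 F [  3.3 -12.3   3.3] T [-4.03 -0.87 -0.04] gap 44.6 q6 0.46
rack xy 1.0 -83.0 z 26.6
rows 236 323 tool y range -0.9 22.4 z at ends [ -0.6 -33. ] tilt deg (tail up +) 54.2 x mid 1.6
```

>>> servo_tool(moves=[[[-0.05,0.4,-0.2,0],[-0.05,0.4,0,0],[-0.05,0.4,0,0],[0,0,0,0]]])

```text
time_s: 56.8
ee_pos: [532.3, -299.7, 26.7]
tcp_rot: [-0.099, 0.995, -0.008, 0.002]
contact_force: [2.4, -33.7, 3.0]
finger_gap: 44.7
```

```bash
python3 rk.py w58; python3 tilt.py w58
```

```text
t 56.8 tcp [ 532.3 -299.7   26.7] jawyaw -2.944 F [  2.4 -33.7   3. ] T [-11.24  -0.72   0.06] gap 44.7 q6 0.44
rack xy 1.7 -77.2 z 26.7
rows 232 323 tool y range -2.9 19.2 z at ends [ -0.7 -36.9] tilt deg (tail up +) 58.6 x mid 1.7
```

>>> servo_tool(moves=[[[0.15,-0.8,0,0],[0.15,-0.8,1,0],[0,0,3,0],[0,0,4.5,0],[0,0,0,0]]], grip_force=40)

```text
time_s: 57.48
ee_pos: [534.4, -306.5, 111.2]
tcp_rot: [-0.098, 0.995, -0.001, 0.002]
contact_force: [0.8, -0.1, -1.7]
finger_gap: 45.0
```

```bash
python3 rk.py w59; python3 tilt.py w59
```

```text
t 57.48 tcp [ 534.4 -306.5  111.2] jawyaw -2.946 F [ 0.8 -0.1 -1.7] T [-0.01 -0.04 -0.  ] gap 45.0 q6 0.46
rack xy 2.5 -84.3 z 111.2
rows 227 323 tool y range -6.1 19.2 z at ends [  3.4 -35. ] tilt deg (tail up +) 56.6 x mid 1.6
```

>>> servo_tool(moves=[[[-0.9,4.2,0,0],[-0.9,4.2,0,0],[-0.85,4.2,0,0],[0,0,0,0],[0,0,0,0]]])

```text
time_s: 58.15
ee_pos: [505.8, -180.0, 106.7]
tcp_rot: [-0.098, 0.995, 0.001, -0.002]
contact_force: [0.2, -0.4, -1.9]
finger_gap: 44.6
```

```bash
python3 rk.py w60; python3 tilt.py w60;  python3 -c "
from h import *
im=cv2.imread('pics/w60.png');crop(im,170,110,350,330,3,'w60z')"
```

```text
t 58.15 tcp [ 505.8 -180.   106.7] jawyaw -2.946 F [ 0.2 -0.4 -1.9] T [-0.09 -0.08  0.03] gap 44.6 q6 0.25
rack xy -1.1 45.3 z 106.7
rows 232 323 tool y range -3.6 19.2 z at ends [  1.  -36.1] tilt deg (tail up +) 58.4 x mid 1.7
```

View pics/w60z.png

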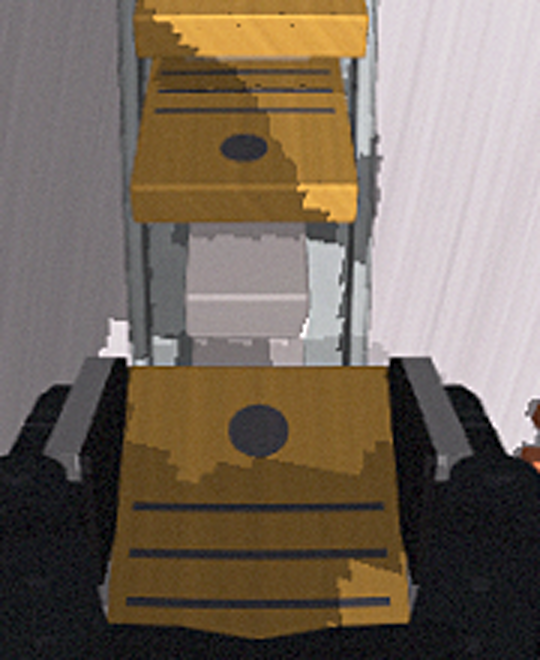

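>>> servo_tool(moves=[[[0.3,-0.28,-2,0],[0,0,-1.5,0],[0,0,-0.6,0],[0,0,0,0],[0,0,0,0]]])

```text
time_s: 58.82
ee_pos: [510.3, -183.4, 67.5]
tcp_rot: [-0.097, 0.995, -0.0, 0.0]
contact_force: [-1.1, 0.2, -2.1]
finger_gap: 44.7
```

```bash
python3 rk.py w61; python3 tilt.py w61;  python3 -c "
from h import *
im=cv2.imread('pics/w61.png');crop(im,170,110,350,330,3,'w61z')"
```

```text
t 58.83 tcp [ 510.3 -183.4   67.5] jawyaw -2.947 F [-1.1  0.2 -2.1] T [-0.04  0.05  0.03] gap 44.7 q6 0.25
rack xy 2.7 41.1 z 67.5
rows 72 213 tool y range -85.8 -22.6 z at ends [19.9 -0.4] tilt deg (tail up +) 17.8 x mid 3.4
```

View pics/w61z.png

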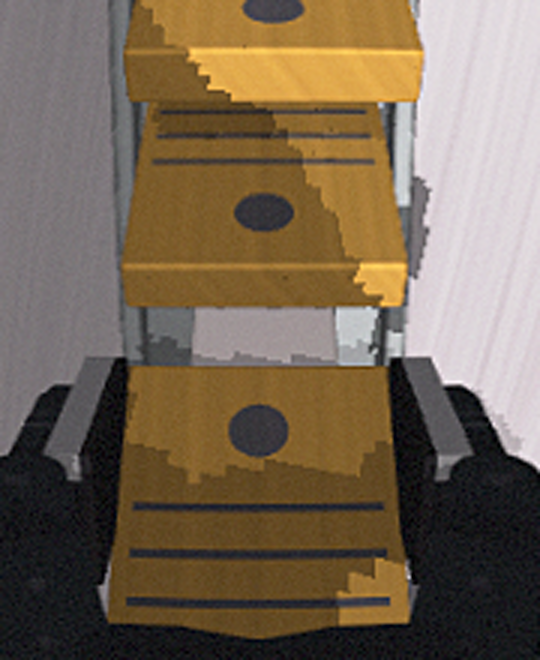

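>>> servo_tool(moves=[[[-0.15,0.22,0,0],[0.05,-0.25,-0.54,0],[0.05,-0.25,-0.54,0],[0,0,0,0],[0,0,0,0]]])

```text
time_s: 59.5
ee_pos: [509.4, -186.2, 56.1]
tcp_rot: [-0.097, 0.995, -0.0, -0.0]
contact_force: [1.0, 0.6, -3.3]
finger_gap: 44.7
```

```bash
python3 rk.py w62
```

```text
t 59.5 tcp [ 509.4 -186.2   56.1] jawyaw -2.947 F [ 1.   0.6 -3.3] T [-0.07 -0.06 -0.01] gap 44.7 q6 0.26
rack xy 1.3 38.6 z 56.1
```

>>> servo_tool(moves=[[[0.05,-0.25,-0.54,0],[0.05,-0.25,-0.54,0],[0,0,0,0],[0,0,0,0]]])

```text
time_s: 60.05
ee_pos: [510.4, -191.2, 45.3]
tcp_rot: [-0.097, 0.995, -0.0, -0.0]
contact_force: [0.2, -0.9, -2.0]
finger_gap: 44.4
```

>>> servo_tool(moves=[[[0.05,-0.25,-0.54,0],[0.05,-0.25,-0.54,0],[0,0,0,0],[0,0,0,0]]])

```text
time_s: 60.55
ee_pos: [511.3, -196.1, 34.4]
tcp_rot: [-0.097, 0.995, -0.0, -0.0]
contact_force: [0.3, -0.4, -3.3]
finger_gap: 45.0
```

```bash
python3 rk.py w63;  python3 -c "
from h import *
im=cv2.imread('pics/w63.png');crop(im,170,110,350,330,3,'w63z')"
```

```text
t 60.55 tcp [ 511.3 -196.1   34.4] jawyaw -2.947 F [ 0.3 -0.4 -3.3] T [ 0.03 -0.06  0.01] gap 45.0 q6 0.28
rack xy 1.2 28.5 z 34.4
```

View pics/w63z.png

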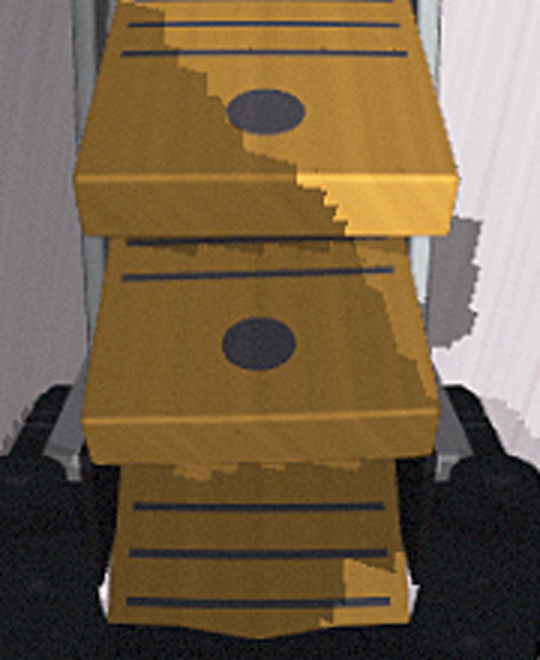

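>>> servo_tool(moves=[[[0.05,-0.23,-0.5,0],[0.02,-0.1,-0.2,0],[0,0,0,0]]])

```text
time_s: 60.98
ee_pos: [512.4, -199.9, 27.6]
tcp_rot: [-0.097, 0.995, -0.0, 0.0]
contact_force: [0.5, -1.7, -1.8]
finger_gap: 44.7
```

>>> servo_tool(moves=[[[0,0,0,0],[0,0,0,0],[0,0,0,0],[0,0,0,0]]], hand=5.8)

```text
time_s: 61.48
ee_pos: [512.1, -199.3, 27.6]
tcp_rot: [-0.097, 0.995, 0.0, 0.0]
contact_force: [0.6, -0.3, -0.0]
finger_gap: 58.1
```

```bash
python3 rk.py w64;  python3 -c "
from h import *
im=cv2.imread('pics/w64.png');crop(im,170,110,350,330,3,'w64z')"
```

```text
t 61.48 tcp [ 512.1 -199.3   27.6] jawyaw -2.947 F [ 0.6 -0.3 -0. ] T [-0.03 -0.02  0.01] gap 58.1 q6 0.28
rack xy 1.4 25.2 z 27.6
```

View pics/w64z.png

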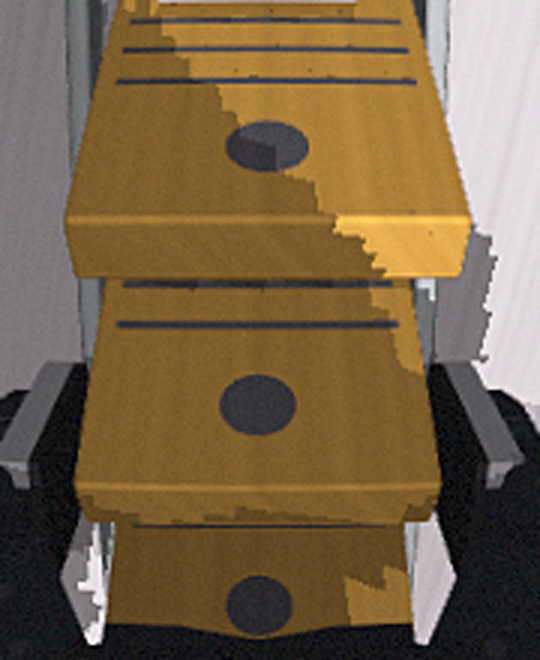

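>>> servo_tool(moves=[[[0,0,3,0],[0,0,5,0],[0,0,5,0],[0,0,5,0],[0,0,0,0]]])

```text
time_s: 62.15
ee_pos: [514.3, -200.1, 212.4]
tcp_rot: [-0.097, 0.995, -0.002, 0.004]
contact_force: [-0.6, 0.3, -0.3]
finger_gap: 58.4
```

```bash
python3 rk.py w65;  python3 -c "
from h import *
im=cv2.imread('pics/w65.png');crop(im,200,30,310,270,3,'w65z')
im,_=grab('scene','s65');crop(im,60,120,260,240,4,'s65z')"
```

```text
t 62.15 tcp [ 514.3 -200.1  212.4] jawyaw -2.946 F [-0.6  0.3 -0.3] T [ 0.04 -0.03  0.01] gap 58.4 q6 0.28
rack xy 3.5 24.0 z 212.4
```

View pics/w65z.png

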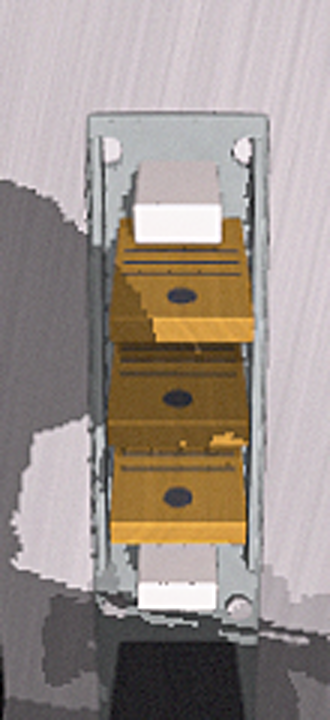

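View pics/s65z.png

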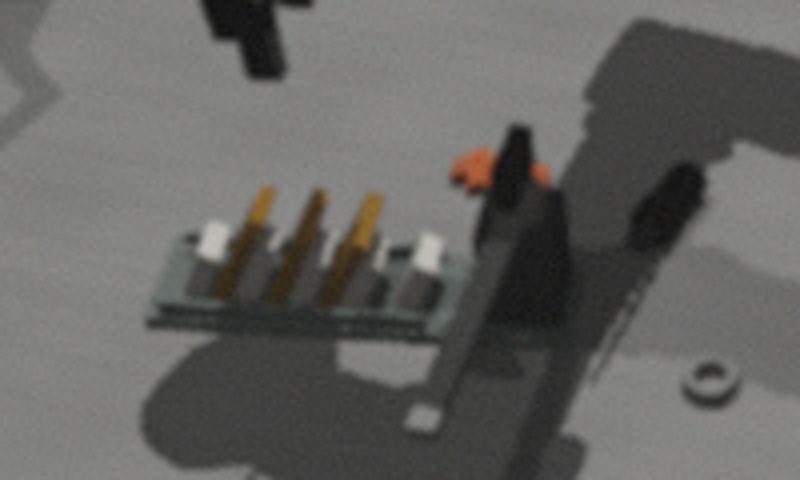

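```bash
python3 - <<'E'
from h import *
s=state(); O=np.array([515.6,-224.3]);a=.195
ex=np.array([np.cos(a),np.sin(a)]);ey=np.array([-ex[1],ex[0]])
for l,r_,v in((108,253,319),(109,249,421),(111,246,522)):
  for z in(78,):
    P=cast('wrist',[(200+l/3,30+v/3),(200+r_/3,30+v/3)],z,s)[:,:2]-O; print(v,z,(P@ex).round(1),(P@ey).round(1),'w',np.linalg.norm(P[0]-P[1]).round(1))
E
```

```text
319 78 [ 17.5 -26.8] [-18.2 -18.3] w 44.3
421 78 [ 17.6 -26.2] [13.8 13.8] w 43.8
522 78 [ 17.5 -26. ] [47. 47.] w 43.5
```

>>> servo_tool(moves=[[[-0.5,3,0,0.18],[-0.5,3,0,0.18],[-0.5,3,0,0.18],[-0.5,2.7,0,0.18],[-0.5,0,0,0.18]]], hand=5)

```text
time_s: 62.88
ee_pos: [486.1, -80.8, 206.0]
tcp_rot: [-0.524, 0.852, 0.001, -0.001]
contact_force: [-0.1, 0.4, -0.3]
finger_gap: 50.1
```

>>> servo_tool(moves=[[[0,0,0,0.18],[0,0,0,0.18],[0,0,0,0.18],[0,0,0,0],[0,0,0,0]]])

```text
time_s: 63.5
ee_pos: [486.7, -82.3, 206.8]
tcp_rot: [0.728, -0.685, -0.001, 0.001]
contact_force: [0.0, -0.2, 0.3]
finger_gap: 50.0
```

```bash
python3 rk.py w66
```

```text
t 63.5 tcp [486.7 -82.3 206.8] jawyaw -1.51 F [ 0.  -0.2  0.3] T [ 0.01  0.04 -0.07] gap 50.0 q6 1.48
rack xy -0.9 144.9 z 206.8
```

View pics/w66.png

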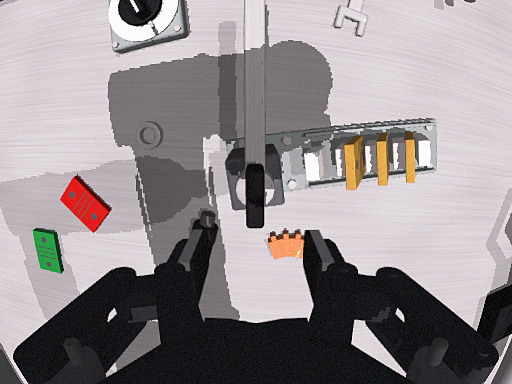

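>>> servo_tool(moves=[[[0.2,0,-4,0],[0,0,-3,0],[0,0,-2,0],[0,0,0,0],[0,0,0,0]]])

```text
time_s: 64.18
ee_pos: [489.7, -82.5, 118.5]
tcp_rot: [0.729, -0.684, 0.001, -0.0]
contact_force: [-0.2, -0.3, -0.1]
finger_gap: 50.1
```

>>> servo_tool(moves=[[[0,0,0,0],[0,0,0,0],[0,0,0,0],[0,0,0,0]]], hand=0, grip_force=40)

```text
time_s: 64.68
ee_pos: [489.5, -81.6, 118.4]
tcp_rot: [0.729, -0.684, 0.0, -0.001]
contact_force: [-2.1, 3.7, 5.0]
finger_gap: 13.1
```

```bash
python3 rk.py w67
```

```text
t 64.67 tcp [489.5 -81.6 118.4] jawyaw -1.507 F [-2.1  3.7  5. ] T [1.63 0.68 0.03] gap 13.1 q6 1.49
rack xy 2.0 145.1 z 118.4
```

Now close: turn clockwise 1.44 (8 × 0.18), then a little extra to sit on the stop.

>>> servo_tool(moves=[[[0,0,0,-0.16],[0,0,0,-0.16],[0,0,0,-0.16],[0,0,0,-0.16],[0,0,0,-0.16]]])

```text
time_s: 65.35
ee_pos: [489.3, -82.1, 118.4]
tcp_rot: [-0.403, 0.915, -0.0, 0.001]
contact_force: [-2.9, 3.5, 5.6]
finger_gap: 13.4
```

>>> servo_tool(moves=[[[0,0,0,-0.16],[0,0,0,-0.16],[0,0,0,-0.16],[0,0,0,-0.14],[0,0,0,0]]])

```text
time_s: 65.97
ee_pos: [488.9, -82.3, 118.4]
tcp_rot: [-0.107, 0.994, 0.0, 0.0]
contact_force: [-3.4, 2.4, 5.1]
finger_gap: 13.5
```

```bash
python3 rk.py w68
```

```text
t 65.97 tcp [488.9 -82.3 118.4] jawyaw -2.928 F [-3.4  2.4  5.1] T [ 0.76  1.2  -0.13] gap 13.5 q6 0.06
rack xy 1.4 144.5 z 118.4
```

View pics/w68.png

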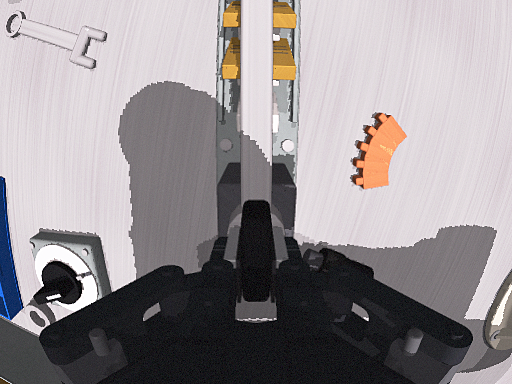

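>>> servo_tool(moves=[[[0,0,0,-0.03],[0,0,0,-0.03],[0,0,0,0],[0,0,0,0]]])

```text
time_s: 66.53
ee_pos: [488.9, -82.3, 118.4]
tcp_rot: [-0.079, 0.997, -0.0, -0.0]
contact_force: [-3.8, 2.2, 6.8]
finger_gap: 13.4
```

```bash
python3 rk.py
```

```text
t 66.53 tcp [488.9 -82.3 118.4] jawyaw -2.984 F [-3.8  2.2  6.8] T [0.76 1.26 0.99] gap 13.4 q6 0.01
rack xy 1.3 144.5 z 118.4
```

>>> servo_tool(moves=[[[0,0,0,0.03],[0,0,0,0],[0,0,0,0]]])

```text
time_s: 66.9
ee_pos: [488.9, -82.3, 118.4]
tcp_rot: [-0.093, 0.996, -0.0, 0.0]
contact_force: [-3.7, 2.4, 5.5]
finger_gap: 13.0
```

>>> servo_tool(moves=[[[0,0,0,0],[0,0,0,0],[0,0,3,0],[0,0,5,0],[0,0,5,0]]], hand=5)

```text
time_s: 67.53
ee_pos: [488.8, -82.5, 248.9]
tcp_rot: [-0.092, 0.996, -0.0, -0.0]
contact_force: [1.1, -0.7, 0.1]
finger_gap: 49.5
```

>>> servo_tool(moves=[[[0,-4,3,0],[0,-5,3,0],[0,0,0,0],[0,0,0,0]]])

```text
time_s: 68.03
ee_pos: [488.9, -172.3, 306.8]
tcp_rot: [-0.092, 0.996, 0.0, -0.0]
contact_force: [-0.2, 0.7, -1.3]
finger_gap: 49.9
```

```bash
python3 rk.py w69; python3 -c "
from h import *
im=cv2.imread('pics/w69.png');crop(im,190,40,330,290,3,'w69z')
im,_=grab('top','t69');crop(im,225,130,405,265,4,'t69z')
im,_=grab('scene','s69');crop(im,60,120,260,320,3,'s69z')"
```

```text
t 68.03 tcp [ 488.9 -172.3  306.8] jawyaw -2.957 F [-0.2  0.7 -1.3] T [-0.01 -0.01 -0.03] gap 49.9 q6 0.22
rack xy -16.1 56.2 z 306.8
```

View pics/w69z.png

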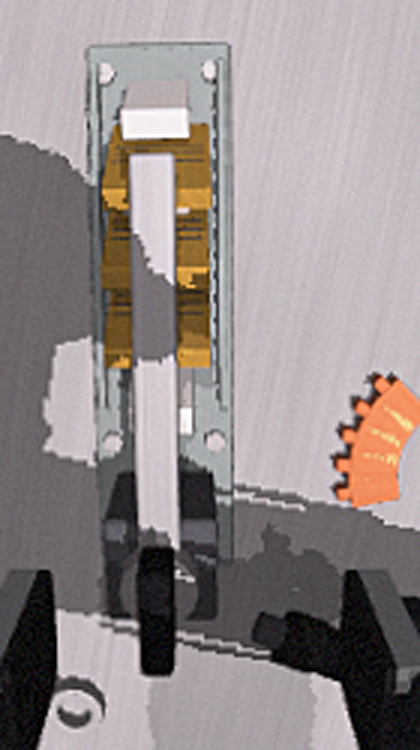

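View pics/t69z.png

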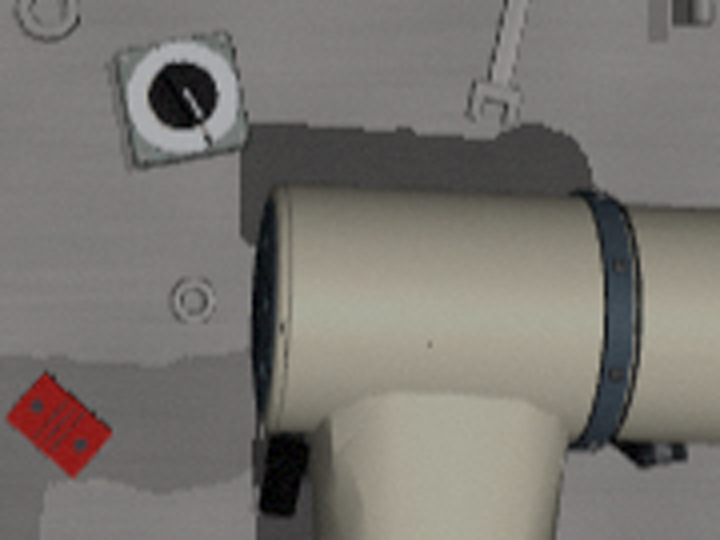

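View pics/s69z.png

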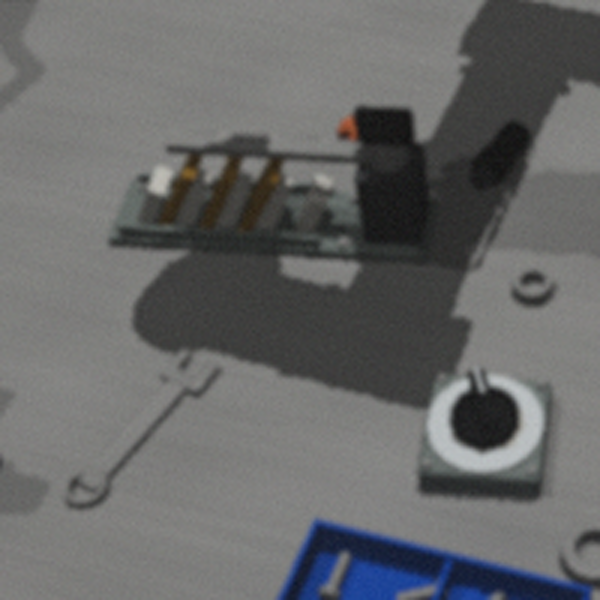

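>>> servo_tool(moves=[[[4,5,0,0],[4,5,0,0],[4,5,0,0],[4,3,-3,0],[1,0,-3,0]]])

```text
time_s: 68.8
ee_pos: [657.4, 8.0, 244.1]
tcp_rot: [-0.095, 0.996, 0.0, -0.001]
contact_force: [-1.3, -1.0, -0.6]
finger_gap: 50.0
```

>>> servo_tool(moves=[[[0,0,0,0],[0,0,0,0]]])

```text
time_s: 69.05
ee_pos: [656.2, 3.9, 249.3]
tcp_rot: [-0.092, 0.996, -0.0, 0.001]
contact_force: [-0.1, -0.4, 0.2]
finger_gap: 50.1
```

```bash
python3 rk.py w70; python3 -c "
from h import *
s=state();im=cv2.imread('pics/w70.png');q=proj('wrist',[672.4,57,30],s)[0].astype(int);print(q)
crop(im,max(q[0]-60,0),max(q[1]-60,0),q[0]+60,q[1]+60,5,'w70z')"
```

```text
t 69.05 tcp [656.2   3.9 249.3] jawyaw -2.956 F [-0.1 -0.4  0.2] T [0.01 0.03 0.  ] gap 50.1 q6 -0.06
rack xy 182.2 196.7 z 249.3
[234 202]
```

View pics/w70z.png

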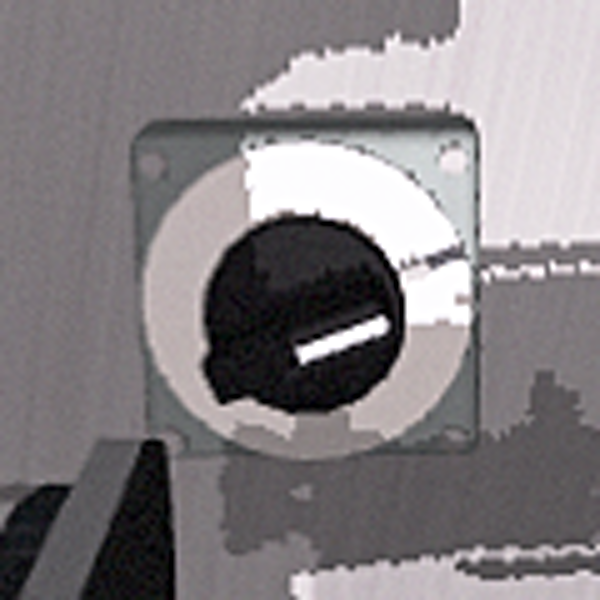

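View pics/w70.png

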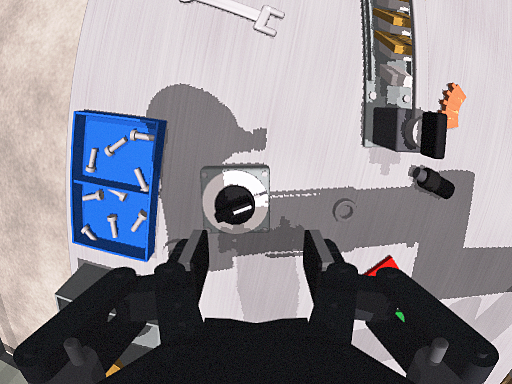

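```bash
python3 - <<'E'
from h import *
from station import job
im,s=grab('top','t71'); crop(im,100,120,400,280,2,'t71z')
info()
E
```

```text
t 69.15 tcp [656.4   3.7 250.2] jawyaw -2.957 F [-0.9  0.4  0.6] T [0.01 0.02 0.03] gap 49.6 q6 -0.06
```

View pics/t71z.png

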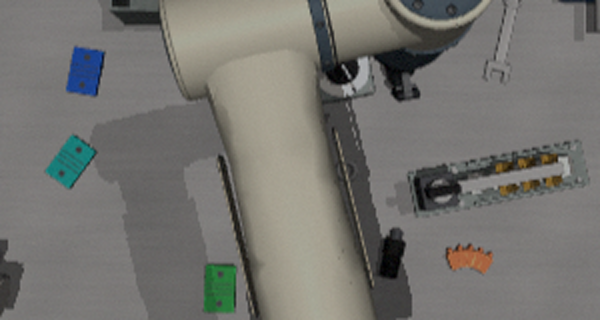

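The top view shows three plates in the rack under the closed keeper. No bronze plate is left in the part of the bench I can see, and the bystanders are undisturbed. Handing in.

```bash
python3 - <<'E'
from station import job
print(job.hand_in())
E
```

```text
the job is handed in; nothing more can be done
None
```

I finished the job and handed it in at about 69 s of the 210 s allowed. No verdict was reported.

**What I did**
- **Keeper:** its screw gave anticlockwise. I swung it open about 1.44 rad, and after loading turned it back until it met the stop (about 1 N m felt).
- **Dial:** I turned it about 1.19 rad clockwise, which put the pointer in line with the index mark.
- **Plates:** three bronze plates were on the bench. I gripped each near one end, tilted it upright by pressing it against the comb's end divider, and let it slide down into slots 3, 2 and 1. Slot 0 is empty.

**Last checks**
- **Plates in the rack:** all three look fully down, sitting between the lips with evenly spaced top edges. Their measured centre was about 4 mm off the comb's middle, well inside the 16 mm limit.
- **Keeper and dial:** the bar lies over the plates along the rack, and the pointer is collinear with the mark.
- **Robot:** it was clear of everything and sensed no contact. In the pictures the coupler, gear segment and larger collar look undisturbed.

**What went wrong on the way**
- My first grip on the first plate was too far from its end to tilt it enough, so I put it down on the bench and gripped it again.
- On that plate's first insertion the foot landed on a divider top with about 33 N, so I moved it over and repeated it.
- One plate was knocked about 3 cm aside on the bench while the arm was elsewhere; I found it again with the camera and picked it up from there.
- The arm hid part of the bench in the last top view, so the count of three plates rests on the first pictures, which showed the whole bench.

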